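# Fetch the fuse pot from the middle of the honeycomb tray and repack the tray

## Task

We need the fuses: get the red-lidded hexagonal pot out of the wooden parts tray and stand it on the dark teal work mat. It is boxed in, so first lift out at least two of the other pots and stand them together on the yellow note pad, and once the red one is on the mat put every pot you took out back where it came from in the tray, squared up with flat sides together as before, the red one's place left empty. Keep the pots upright and do not disturb the handheld radio or the mug.

Things in the scene. Friction and masses are not known exactly. Their poses are not given: they have to be found in the camera images.
- pot_red: Closed hexagonal parts pot with a red lid, an orange fuse on top as a sample (to 16 mm above it). Light grey prism 56 mm across flats, 60 mm high, lid flush with the sides, foot edge bevelled 4 mm, loose, 0.09 to 0.18 kg. Origin: centre of underside, z up; x points at a corner, so the flat sides face 30, 90, 150, 210, 270, 330 degrees from x. Starts in the middle of the far row.
- pot_blue: Closed hexagonal parts pot with a blue lid, a brass coax plug on top as a sample (to 16 mm above it). Light grey prism 56 mm across flats, 60 mm high, lid flush with the sides, foot edge bevelled 4 mm, loose, 0.09 to 0.18 kg. Origin: centre of underside, z up; x points at a corner, so the flat sides face 30, 90, 150, 210, 270, 330 degrees from x. Starts in the tray.
- pot_green: Closed hexagonal parts pot with a green lid, a dark ferrite ring on top as a sample (to 16 mm above it). Light grey prism 56 mm across flats, 60 mm high, lid flush with the sides, foot edge bevelled 4 mm, loose, 0.09 to 0.18 kg. Origin: centre of underside, z up; x points at a corner, so the flat sides face 30, 90, 150, 210, 270, 330 degrees from x. Starts in the tray.
- pot_white: Closed hexagonal parts pot with a white lid, a black and grey connector on top as a sample (to 16 mm above it). Light grey prism 56 mm across flats, 60 mm high, lid flush with the sides, foot edge bevelled 4 mm, loose, 0.09 to 0.18 kg. Origin: centre of underside, z up; x points at a corner, so the flat sides face 30, 90, 150, 210, 270, 330 degrees from x. Starts in the tray.
- pot_black: Closed hexagonal parts pot with a black lid, a copper ring terminal on top as a sample (to 16 mm above it). Light grey prism 56 mm across flats, 60 mm high, lid flush with the sides, foot edge bevelled 4 mm, loose, 0.09 to 0.18 kg. Origin: centre of underside, z up; x points at a corner, so the flat sides face 30, 90, 150, 210, 270, 330 degrees from x. Starts in the tray.
- tray: Brown wooden tray, fixed, 140 (its x) by 200 mm (its y), walls 14 mm high, floor at 5 mm. Origin: centre of underside. Pots start packed like honeycomb, 0.6 mm apart, their x along its x: far row x 24.5, y 0 (red), +-56.6 mm; near row x -24.5, y +-28.3. Grip needs two opposite free sides: at first only the far row's ends have them (those facing neither neighbour). Both ends out, red's +-y sides are free.
- note_pad: Yellow ruled note pad with a dark red binding strip, fixed, flat, 203 mm (its x) by 127 mm (its y), 8 mm thick. Origin: centre of its underside. Side area for parking: two pots fit well, 50 mm either side of its centre along its x. It lies left or right of the tray, the work mat on the other side.
- work_mat: Dark teal rubber work mat with a lighter border line, fixed, flat, 180 mm (its x) by 140 mm (its y), 4 mm thick. Origin: centre of its underside. The red pot goes here. It lies left or right of the tray, the note pad on the other side.
- handheld: Black handheld radio standing upright beyond the tray to one side, body 34 by 58 by 108 mm, stub antenna up to 193 mm, loose, 0.27 kg, easily knocked over. Not to be disturbed. Origin: centre of its underside.
- mug: White ceramic mug, 82 mm wide, 92 mm high, handle on its +y side, loose, 0.33 kg, standing upright beyond the tray to one side, opposite the handheld radio. Not to be disturbed. Origin: centre of its underside.
Things that resemble listed ones, but are neither listed nor needed, are in the scene too. What is shaped like the pot_black but pink or purple is not meant.

How it is judged (in metres and radians):
On the way, in this order (a step that is already met when the one before it is completed fails the run):
1. at least two of the other four pots stand on the yellow note pad together, upright and let go, while the red pot is still in its place ((((x of pot_blue in the frame of note_pad between -0.09 and 0.09 m and y of pot_blue in the frame of note_pad between -0.052 and 0.052 m and z of pot_blue in the frame of note_pad between 0.004 and 0.013 m and linear speed of pot_blue below 0.02 m/s and angle between pot_blue's own z axis and vertical below 0.08 rad) and (x of pot_green in the frame of note_pad between -0.09 and 0.09 m and y of pot_green in the frame of note_pad between -0.052 and 0.052 m and z of pot_green in the frame of note_pad between 0.004 and 0.013 m and linear speed of pot_green below 0.02 m/s and angle between pot_green's own z axis and vertical below 0.08 rad) and contact force between each of pot_blue, pot_green and the fingers below 0.1 N) or ((x of pot_blue in the frame of note_pad between -0.09 and 0.09 m and y of pot_blue in the frame of note_pad between -0.052 and 0.052 m and z of pot_blue in the frame of note_pad between 0.004 and 0.013 m and linear speed of pot_blue below 0.02 m/s and angle between pot_blue's own z axis and vertical below 0.08 rad) and (x of pot_white in the frame of note_pad between -0.09 and 0.09 m and y of pot_white in the frame of note_pad between -0.052 and 0.052 m and z of pot_white in the frame of note_pad between 0.004 and 0.013 m and linear speed of pot_white below 0.02 m/s and angle between pot_white's own z axis and vertical below 0.08 rad) and contact force between each of pot_blue, pot_white and the fingers below 0.1 N) or ((x of pot_blue in the frame of note_pad between -0.09 and 0.09 m and y of pot_blue in the frame of note_pad between -0.052 and 0.052 m and z of pot_blue in the frame of note_pad between 0.004 and 0.013 m and linear speed of pot_blue below 0.02 m/s and angle between pot_blue's own z axis and vertical below 0.08 rad) and (x of pot_black in the frame of note_pad between -0.09 and 0.09 m and y of pot_black in the frame of note_pad between -0.052 and 0.052 m and z of pot_black in the frame of note_pad between 0.004 and 0.013 m and linear speed of pot_black below 0.02 m/s and angle between pot_black's own z axis and vertical below 0.08 rad) and contact force between each of pot_blue, pot_black and the fingers below 0.1 N) or ((x of pot_green in the frame of note_pad between -0.09 and 0.09 m and y of pot_green in the frame of note_pad between -0.052 and 0.052 m and z of pot_green in the frame of note_pad between 0.004 and 0.013 m and linear speed of pot_green below 0.02 m/s and angle between pot_green's own z axis and vertical below 0.08 rad) and (x of pot_white in the frame of note_pad between -0.09 and 0.09 m and y of pot_white in the frame of note_pad between -0.052 and 0.052 m and z of pot_white in the frame of note_pad between 0.004 and 0.013 m and linear speed of pot_white below 0.02 m/s and angle between pot_white's own z axis and vertical below 0.08 rad) and contact force between each of pot_green, pot_white and the fingers below 0.1 N) or ((x of pot_green in the frame of note_pad between -0.09 and 0.09 m and y of pot_green in the frame of note_pad between -0.052 and 0.052 m and z of pot_green in the frame of note_pad between 0.004 and 0.013 m and linear speed of pot_green below 0.02 m/s and angle between pot_green's own z axis and vertical below 0.08 rad) and (x of pot_black in the frame of note_pad between -0.09 and 0.09 m and y of pot_black in the frame of note_pad between -0.052 and 0.052 m and z of pot_black in the frame of note_pad between 0.004 and 0.013 m and linear speed of pot_black below 0.02 m/s and angle between pot_black's own z axis and vertical below 0.08 rad) and contact force between each of pot_green, pot_black and the fingers below 0.1 N) or ((x of pot_white in the frame of note_pad between -0.09 and 0.09 m and y of pot_white in the frame of note_pad between -0.052 and 0.052 m and z of pot_white in the frame of note_pad between 0.004 and 0.013 m and linear speed of pot_white below 0.02 m/s and angle between pot_white's own z axis and vertical below 0.08 rad) and (x of pot_black in the frame of note_pad between -0.09 and 0.09 m and y of pot_black in the frame of note_pad between -0.052 and 0.052 m and z of pot_black in the frame of note_pad between 0.004 and 0.013 m and linear speed of pot_black below 0.02 m/s and angle between pot_black's own z axis and vertical below 0.08 rad) and contact force between each of pot_white, pot_black and the fingers below 0.1 N)) and distance of pot_red from where it was at the start of the episode below 0.02 m), for 0.2 s.
2. the red pot stands on the work mat, upright and let go, while at least two others still wait on the note pad (x of pot_red in the frame of work_mat between -0.075 and 0.075 m and y of pot_red in the frame of work_mat between -0.055 and 0.055 m and z of pot_red in the frame of work_mat between 0.001 and 0.009 m and linear speed of pot_red below 0.02 m/s and angle between pot_red's own z axis and vertical below 0.08 rad and contact force between pot_red and the fingers below 0.1 N and (((x of pot_blue in the frame of note_pad between -0.09 and 0.09 m and y of pot_blue in the frame of note_pad between -0.052 and 0.052 m and z of pot_blue in the frame of note_pad between 0.004 and 0.013 m and linear speed of pot_blue below 0.02 m/s and angle between pot_blue's own z axis and vertical below 0.08 rad) and (x of pot_green in the frame of note_pad between -0.09 and 0.09 m and y of pot_green in the frame of note_pad between -0.052 and 0.052 m and z of pot_green in the frame of note_pad between 0.004 and 0.013 m and linear speed of pot_green below 0.02 m/s and angle between pot_green's own z axis and vertical below 0.08 rad) and contact force between each of pot_blue, pot_green and the fingers below 0.1 N) or ((x of pot_blue in the frame of note_pad between -0.09 and 0.09 m and y of pot_blue in the frame of note_pad between -0.052 and 0.052 m and z of pot_blue in the frame of note_pad between 0.004 and 0.013 m and linear speed of pot_blue below 0.02 m/s and angle between pot_blue's own z axis and vertical below 0.08 rad) and (x of pot_white in the frame of note_pad between -0.09 and 0.09 m and y of pot_white in the frame of note_pad between -0.052 and 0.052 m and z of pot_white in the frame of note_pad between 0.004 and 0.013 m and linear speed of pot_white below 0.02 m/s and angle between pot_white's own z axis and vertical below 0.08 rad) and contact force between each of pot_blue, pot_white and the fingers below 0.1 N) or ((x of pot_blue in the frame of note_pad between -0.09 and 0.09 m and y of pot_blue in the frame of note_pad between -0.052 and 0.052 m and z of pot_blue in the frame of note_pad between 0.004 and 0.013 m and linear speed of pot_blue below 0.02 m/s and angle between pot_blue's own z axis and vertical below 0.08 rad) and (x of pot_black in the frame of note_pad between -0.09 and 0.09 m and y of pot_black in the frame of note_pad between -0.052 and 0.052 m and z of pot_black in the frame of note_pad between 0.004 and 0.013 m and linear speed of pot_black below 0.02 m/s and angle between pot_black's own z axis and vertical below 0.08 rad) and contact force between each of pot_blue, pot_black and the fingers below 0.1 N) or ((x of pot_green in the frame of note_pad between -0.09 and 0.09 m and y of pot_green in the frame of note_pad between -0.052 and 0.052 m and z of pot_green in the frame of note_pad between 0.004 and 0.013 m and linear speed of pot_green below 0.02 m/s and angle between pot_green's own z axis and vertical below 0.08 rad) and (x of pot_white in the frame of note_pad between -0.09 and 0.09 m and y of pot_white in the frame of note_pad between -0.052 and 0.052 m and z of pot_white in the frame of note_pad between 0.004 and 0.013 m and linear speed of pot_white below 0.02 m/s and angle between pot_white's own z axis and vertical below 0.08 rad) and contact force between each of pot_green, pot_white and the fingers below 0.1 N) or ((x of pot_green in the frame of note_pad between -0.09 and 0.09 m and y of pot_green in the frame of note_pad between -0.052 and 0.052 m and z of pot_green in the frame of note_pad between 0.004 and 0.013 m and linear speed of pot_green below 0.02 m/s and angle between pot_green's own z axis and vertical below 0.08 rad) and (x of pot_black in the frame of note_pad between -0.09 and 0.09 m and y of pot_black in the frame of note_pad between -0.052 and 0.052 m and z of pot_black in the frame of note_pad between 0.004 and 0.013 m and linear speed of pot_black below 0.02 m/s and angle between pot_black's own z axis and vertical below 0.08 rad) and contact force between each of pot_green, pot_black and the fingers below 0.1 N) or ((x of pot_white in the frame of note_pad between -0.09 and 0.09 m and y of pot_white in the frame of note_pad between -0.052 and 0.052 m and z of pot_white in the frame of note_pad between 0.004 and 0.013 m and linear speed of pot_white below 0.02 m/s and angle between pot_white's own z axis and vertical below 0.08 rad) and (x of pot_black in the frame of note_pad between -0.09 and 0.09 m and y of pot_black in the frame of note_pad between -0.052 and 0.052 m and z of pot_black in the frame of note_pad between 0.004 and 0.013 m and linear speed of pot_black below 0.02 m/s and angle between pot_black's own z axis and vertical below 0.08 rad) and contact force between each of pot_white, pot_black and the fingers below 0.1 N))), for 0.2 s.
At the end, for the whole second after the job is handed in: Red pot upright at rest on the work mat, its centre 15 mm or more inside the edges. The other four upright at rest within 14 mm of where each started, squared with the tray within 0.18 rad (any sixth of a turn), each with a neighbour's centre within 64 mm (gap up to 8 mm) (x of pot_red in the frame of work_mat between -0.075 and 0.075 m and y of pot_red in the frame of work_mat between -0.055 and 0.055 m and z of pot_red in the frame of work_mat between 0.001 and 0.009 m and linear speed of each of pot_red, pot_blue, pot_green, pot_white, pot_black below 0.02 m/s and angle between each of pot_red, pot_blue, pot_green, pot_white, pot_black's own z axis and vertical below 0.08 rad and distance of each of pot_blue, pot_green, pot_white, pot_black from where it was at the start of the episode below 0.014 m and (angle between the x axis of pot_blue and the x axis of tray, either way round below 0.18 rad or angle between the x axis of pot_blue and the x axis of tray, either way round between 0.867 and 1.227 rad) and (horizontal distance between pot_blue and pot_green below 0.064 m or horizontal distance between pot_blue and pot_white below 0.064 m or horizontal distance between pot_blue and pot_black below 0.064 m) and (angle between the x axis of pot_green and the x axis of tray, either way round below 0.18 rad or angle between the x axis of pot_green and the x axis of tray, either way round between 0.867 and 1.227 rad) and (horizontal distance between pot_green and pot_blue below 0.064 m or horizontal distance between pot_green and pot_white below 0.064 m or horizontal distance between pot_green and pot_black below 0.064 m) and (angle between the x axis of pot_white and the x axis of tray, either way round below 0.18 rad or angle between the x axis of pot_white and the x axis of tray, either way round between 0.867 and 1.227 rad) and (horizontal distance between pot_white and pot_blue below 0.064 m or horizontal distance between pot_white and pot_green below 0.064 m or horizontal distance between pot_white and pot_black below 0.064 m) and (angle between the x axis of pot_black and the x axis of tray, either way round below 0.18 rad or angle between the x axis of pot_black and the x axis of tray, either way round between 0.867 and 1.227 rad) and (horizontal distance between pot_black and pot_blue below 0.064 m or horizontal distance between pot_black and pot_green below 0.064 m or horizontal distance between pot_black and pot_white below 0.064 m)); the robot touches nothing.
It fails at once if a pot is tipped by more than 0.6 rad (angle between any of pot_red, pot_blue, pot_green, pot_white, pot_black's own z axis and vertical above 0.6 rad).
It fails at once if the handheld radio or the mug is shifted by more than 30 mm or tipped over (distance of any of handheld, mug from where it was at the start of the episode above 0.03 m or angle between handheld's own z axis and vertical above 0.5 rad).
It also fails if it takes over 126 s, if anything falls off the work surface, if the arm or the gripper's body presses on something with over 40 N, if the wrist force passes 120 N, or if a joint passes its speed limit or range.

## Robot

A 6-joint arm with a two-finger parallel gripper is mounted at the origin on the work surface. World frame = base frame: x ahead of the robot, y to its left, z up, the work surface at z = 0. Lengths are in m, angles in degrees, forces in N, time in s.
With the tool pointing down it reaches from about 0.4 to 0.825 m from the base axis. Payload 7 kg.
Tool frame: the origin (TCP) lies where the fingers leave the gripper's body, on its centre line; the fingertips stand 66 mm ahead of it and the grasp point (between the pads) lies 47 mm ahead of it; z points along the fingers, y is the direction in which the jaws open and shut (so a half turn about z gives the same grasp; the last joint's range is limited). The gripper opens to 88 mm and grips with 3 to 60 N. Pads are 19 mm wide; open, the fingers measure 130 mm over their backs; the gripper's body (78 mm by 193 mm) begins 47 mm behind the grasp point.
Start: joints at [85.835, 20.546, 0.682, 0, -70.136, -16.507], TCP at [0.238, 0.632, 0.292] pointing down, gripper open.
Joint ranges: [-176.03, 176.03], [-82.01, 121.73], [-58.28, 71.71], [-173.87, 95.51], [-174.79, -0.11], [-173.66, 173.66]. Speed limits (degrees/s): [136.94, 136.94, 172.46, 180, 180, 180].

## Interface

Orientations are given as [roll, pitch, yaw] about the fixed x, y, z axes, in that order (R = Rz(yaw) Ry(pitch) Rx(roll)).
In Python, from plant import get_obs, snapshot, close_job gives the robot as it stands.
- The arm moves only by the tool play_rows, never from a script. Its argument "series" is a list of rows, each a list of 5 numbers: the opening in per cent of the stroke, from 0 (shut) to 100 (fully open), then the shift along the tool's x, y, z in m, then the turn about the tool's z in degrees. In form: [[jaw, dx, dy, dz, spin], ...]. A call has 1 to 10 rows; each row is the pose to reach, as a shift and turn from the pose commanded when the call began, along the tool's axes at that moment; what a row does not reach only later rows make up. A row lasts 1/10 s, in which the tool goes at most 50 mm and 8.59 degrees, less where a joint would pass 70% of its speed; a pose out of reach is approached as far as the arm can. A call with a gripper value outside its range is refused whole. The fingers move at their own pace and stop on an object; the grip force is fixed at half the most. Time passes only in rows, so rows that repeat a pose let the fingers close. It gives the time, the measured TCP pose, the force and the opening at its end, in the units of the state.
- get_obs(): the state, without advancing time (a new reading comes with each control period).
- snapshot(name): name is "scene" or "top" or "wrist"; returns a dict with "frame" (400x640x3 uint8, red, green, blue), "z_map" (400x640 float32, m along the optical axis (not along the pixel's ray), 0 where there is no reading), "mtx" (3x3 intrinsics, pixels), "D" ([k1, k2, p1, p2, k3] as OpenCV has them; the pictures are not rectified), "camera_from_world" (4x4, takes a point from world to camera coordinates); the wrist camera has in their place "tool_from_camera" (4x4, takes a point from camera to tool coordinates, whose origin is the TCP and whose axes are the flange's). Camera axes: x right, y up, looking along -z (the intrinsics and any distortion apply to the point x, -y, -z); pixel columns grow to the right and rows downward; lengths in m; the calibration is good to about 2 mm. A picture is of the moment at which its call begins: read the wrist's pose just before it.
- close_job(): hands the job in, once; it reports no verdict.
The state is a dict: "clock": time; "joint_pos": joint angles; "qvel": joint speeds; "tau": joint torques, N m; "tool_pos": TCP position; "orientation": TCP orientation; "force": force on the tool from outside, world axes, zero at the start; "moment": the same for the moment, N m; "opening": finger opening in m.
Only numpy, scipy, OpenCV 4.12 (cv2) and the standard library are available. Lean on these libraries where they do the work, as an engineer would, in place of code of your own. Each camera call takes 0.05 s, during which the arm holds its last target.

## Working session

There is one attempt and no reset: what is moved stays moved. The work goes in short steps, Python scripts to look and compute and a tool call to move; the robot and the scene stay as the last step left them, time stands still between calls to the robot, and variables do not carry over. Pictures are saved under pics/ and viewed, and the job is handed in when it is done.

Besides the shell and the picture viewer there is one more tool, called after ">>>" as name(argument=value, ...), one argument or row to a line, values as JSON. play_rows: Moves the arm, as the interface text tells. Its arguments: {"type":"object","properties":{"series":{"type":"array"}},"required":["series"]}

```bash
ls; mkdir -p pics; cat > h.py <<'E'
import numpy as np, cv2
from plant import get_obs, snapshot, close_job
def save(n,s):
    cv2.imwrite('pics/'+n+'.png', s['frame'][...,::-1])
E
python3 - <<'E'
from h import *
print(get_obs())
for n in('scene','top','wrist'):
    s=snapshot(n); save(n+'0',s)
    import pickle; pickle.dump(s,open(n+'0.pkl','wb'))
    print(n,s['mtx'],s['D'],s.get('camera_from_world'),s.get('tool_from_camera'))
E
```

```text
pics
{'clock': 0.0, 'joint_pos': array([ 8.58364363e+01,  2.05939275e+01,  6.35078752e-01, -2.16793798e-02,
       -7.01358975e+01, -1.65048519e+01]), 'qvel': array([-0.12298171, -0.02842999,  0.04989119, -0.00989987,  0.07490401,
       -0.05338967]), 'tau': array([ 9.36799697e-04, -5.82712841e+01,  2.93050790e+01,  6.99706122e+00,
        7.13090019e-03, -1.48838835e-04]), 'tool_pos': array([0.23814475, 0.63119767, 0.29119947]), 'orientation': array([ 1.79903367e+02, -7.37978705e-03, -2.06757927e+01]), 'force': array([-0.26773093, -0.75181745,  0.5059434 ]), 'moment': array([ 0.01288971,  0.00237425, -0.01745504]), 'opening': 0.08746999273806363}
scene [[399.89805572   0.         318.49214725]
 [  0.         399.89805572 197.89346847]
 [  0.           0.           1.        ]] [-0.08924852  0.          0.          0.          0.        ] [[ 0.02309924  0.9997138   0.00622398 -0.03601336]
 [-0.55244891  0.00757556  0.83351233  0.26191997]
 [ 0.83322663 -0.02269193  0.55246579 -1.29306997]
 [ 0.          0.          0.          1.        ]] None
top [[403.60579661   0.         315.04
[... 197 characters left out ...]
309e-03 -1.03876413e-02]
 [ 9.76648868e-01  1.70132797e-02  2.14167078e-01 -5.30364428e-01]
 [-2.14181764e-01 -9.75500209e-04  9.76793336e-01 -7.46164215e-01]
 [ 0.00000000e+00  0.00000000e+00  0.00000000e+00  1.00000000e+00]] None
wrist [[335.32279962   0.         323.65574656]
 [  0.         335.32279962 200.50849581]
 [  0.           0.           1.        ]] [-0.00692586  0.          0.          0.          0.        ] None [[-9.42516209e-04  9.55316579e-01  2.95583061e-01  8.22790778e-02]
 [ 9.99999434e-01  7.54553354e-04  7.49969724e-04 -5.58168196e-04]
 [ 4.93425321e-04  2.95583600e-01 -9.55316749e-01 -9.19474609e-02]
 [ 0.00000000e+00  0.00000000e+00  0.00000000e+00  1.00000000e+00]]
```

View pics/top0.png

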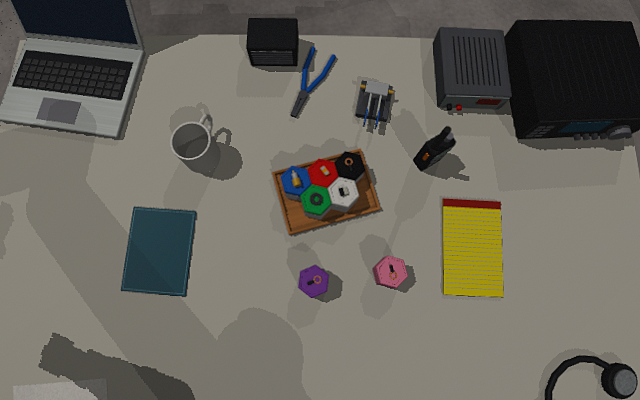

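View pics/scene0.png

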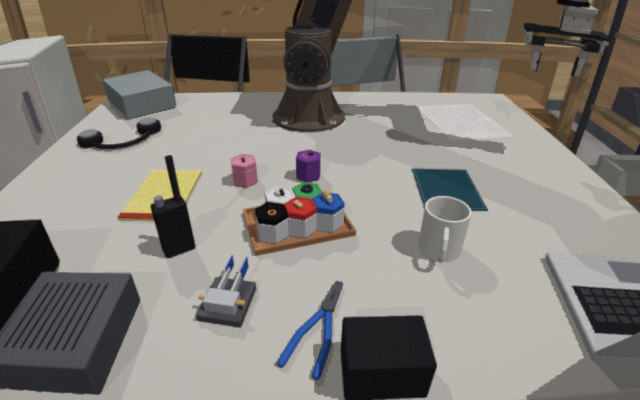

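View pics/wrist0.png

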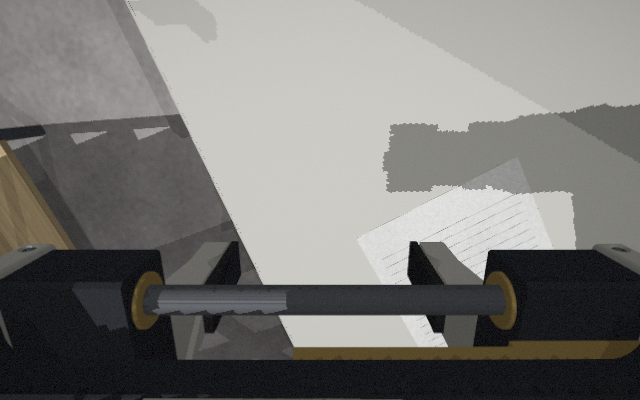

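The top view shows the tray at about (327,192). In the far row, blue is at (296,181), red at (322,172) and black at (350,163). Green (317,199) and white (343,192) are in the near row. The mat is at (158,250), the pad at (473,248), the mug at (190,140) and the radio at (435,150). The pink and purple pots near (390,271) and (313,281) are decoys.

```bash
cat >> h.py <<'E'
def w2c(s,T=None):
    return s['camera_from_world']
def rays(s,px,wfc=None):
    px=np.asarray(px,float).reshape(-1,1,2)
    u=cv2.undistortPoints(px,s['mtx'],np.array(s['D'])).reshape(-1,2)
    d=np.c_[u[:,0],-u[:,1],-np.ones(len(u))]
    if wfc is None: wfc=np.linalg.inv(s['camera_from_world'])
    return wfc[:3,3], d@wfc[:3,:3].T
def plane(s,px,z,wfc=None):
    o,d=rays(s,px,wfc); t=(z-o[2])/d[:,2]
    return o+d*t[:,None]
def project(s,P,wfc=None):
    T=s['camera_from_world'] if wfc is None else np.linalg.inv(wfc)
    P=np.asarray(P,float).reshape(-1,3); c=P@T[:3,:3].T+T[:3,3]
    c=c*[1,-1,-1]
    return cv2.projectPoints(c,np.zeros(3),np.zeros(3),s['mtx'],np.array(s['D']))[0].reshape(-1,2)
def zmap_world(s,wfc=None):
    v,u=np.mgrid[0:400,0:640]; o,d=rays(s,np.c_[u.ravel(),v.ravel()],wfc)
    return (o+d*s['z_map'].ravel()[:,None]).reshape(400,640,3)
from scipy.spatial.transform import Rotation as Ro
def wrist_wfc(s,o):
    T=np.eye(4);T[:3,:3]=Ro.from_euler('xyz',o['orientation'],degrees=True).as_matrix();T[:3,3]=o['tool_pos']
    return T@s['tool_from_camera']
def comp(m,near=None):
    n,l,st,c=cv2.connectedComponentsWithStats(m.astype(np.uint8))
    return [(l==i,st[i,4],c[i]) for i in range(1,n) if st[i,4]>30]
SL={'blue':(.0245,.0566),'red':(.0245,0),'black':(.0245,-.0566),'green':(-.0245,.0283),'white':(-.0245,-.0283)}
E
python3 - <<'E'
from h import *
import pickle
s=pickle.load(open('top0.pkl','rb'))
W=zmap_world(s)
for n,p in dict(blue=(290,187),red=(315,178),black=(345,172),green=(307,200),white=(335,200),pad=(473,260),mat=(158,250),table=(250,280),trayfloor=(300,225),mugrim=(175,140)).items():
    print(n,s['frame'][p[1],p[0]],W[p[1],p[0]].round(4))
# lids: z height mask
z=W[...,2]
hsv=cv2.cvtColor(s['frame'],cv2.COLOR_RGB2HSV)
roi=np.zeros((400,640),bool); roi[140:240,265:390]=1
H,S,V=[hsv[...,i].astype(int) for i in range(3)]
top=roi&(z>.055)
M=dict(blue=(S>120)&(H>100)&(H<130),red=(S>150)&((H<6)|(H>174)),green=(S>120)&(H>50)&(H<90))
A=[];Bm=[]
for k,m in M.items():
    c=max(comp(m&roi),key=lambda q:q[1]); pts=np.argwhere(c[0])[:,::-1]
    hull=cv2.convexHull(pts.astype(np.int32)); mm=cv2.moments(hull)
    cen=(mm['m10']/mm['m00'],mm['m01']/mm['m00']); P=plane(s,[cen],.065)[0]
    print(k,c[1],cen,P.round(4), cv2.contourArea(hull)); A.append(SL[k]);Bm.append(P[:2])
# pad and mat outlines
for k,m,zz in [('pad',(S>150)&(H>20)&(H<35),.008),('mat',(S>60)&(H>85)&(H<110)&(V<140),.004)]:
    r=np.zeros_like(roi); r[190:310,100:520]=1
    c=max(comp(m&r),key=lambda q:q[1]); pts=np.argwhere(c[0])[:,::-1].astype(np.float32)
    P=plane(s,pts,zz)[:,:2]
    R=cv2.minAreaRect((P*1000).astype(np.float32)); print(k,c[1],R)
np.set_printoptions(suppress=True)
E
python3 - <<'E'
import cv2
a=cv2.imread('pics/top0.png')[140:245,265:390]; cv2.imwrite('pics/topc.png',cv2.resize(a,None,fx=5.6,fy=5.6))
E
```

```text
blue [ 18  57 116] [0.5626 0.0491 0.0655]
red [148  12  10] [ 5.824e-01 -3.000e-04  6.450e-02]
black [18 18 16] [ 0.5956 -0.0603  0.0658]
green [  9 112  47] [0.5368 0.0147 0.0649]
white [165 161 157] [ 0.5377 -0.0406  0.0655]
pad [152 142  56] [ 0.4276 -0.3333  0.0075]
mat [35 60 68] [0.4377 0.3279 0.0029]
table [137 133 123] [0.3804 0.1299 0.0018]
trayfloor [107  67  35] [0.4967 0.0297 0.0034]
mugrim [66 65 62] [0.6564 0.2877 0.0732]
blue 531 (295.2779103686025, 180.1092548395651) [0.5772 0.039  0.065 ] 628.5
red 568 (322.5138106731027, 172.2979351032448) [ 0.5944 -0.0152  0.065 ] 621.5
green 557 (315.2940275650842, 199.30347115875446) [ 0.5385 -0.0016  0.065 ] 653.0
pad 4309 ((447.5404052734375, -333.3319396972656), (126.57427215576172, 185.67210388183594), 87.54704284667969)
mat 5422 ((437.144287109375, 326.8191223144531), (139.44456481933594, 178.6715850830078), 86.91756439208984)
```

View pics/topc.png

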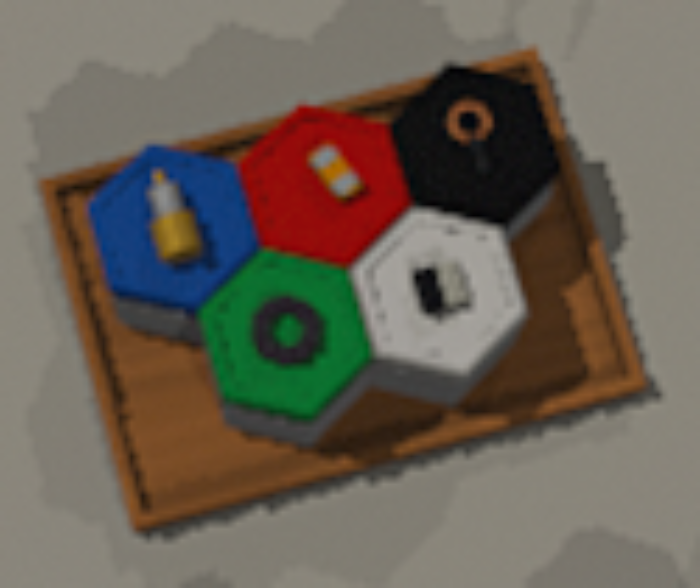

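```bash
cat >> h.py <<'E'
def fit(A,B):
    A=np.asarray(A);B=np.asarray(B); a=A.mean(0);b=B.mean(0)
    U,_,Vt=np.linalg.svd((A-a).T@(B-b)); R=Vt.T@np.diag([1,np.linalg.det(Vt.T@U.T)])@U.T
    return b-R@a,np.degrees(np.arctan2(R[1,0],R[0,0])),np.linalg.norm((A-a)@R.T+b-B,axis=1)
def delta(x,y,z,yaw,o=None):
    "shift in tool axes and spin from present pose"
    o=o or get_obs(); R=Ro.from_euler('xyz',[180,0,o['orientation'][2]],degrees=True).as_matrix()
    return (R.T@(np.array([x,y,z])-o['tool_pos'])).round(4), round((o['orientation'][2]-yaw+180)%360-180,2)
E
python3 - <<'E'
from h import *
import pickle
s=pickle.load(open('top0.pkl','rb'))
print(fit([SL['blue'],SL['red'],SL['green']],[[.5772,.039],[.5944,-.0152],[.5385,-.0016]]))
W=zmap_world(s)
for n,(u0,u1,v0,v1) in dict(mug=(165,225,110,170),radio=(405,465,120,175),decoys=(290,420,250,300)).items():
    w=W[v0:v1,u0:u1].reshape(-1,3); w=w[w[:,2]>.03]; print(n,w.min(0).round(3),w.max(0).round(3))
print(delta(.50,.0,.30,-90))
E
```

```text
(array([ 0.57037867, -0.02205276]), np.float64(16.768565969899218), array([0.00037167, 0.000603  , 0.00049561]))
mug [ 0.358 -0.002  0.03 ] [0.72  0.289 0.842]
radio [ 0.358 -0.276  0.03 ] [ 0.666 -0.002  0.842]
decoys [ 0.349 -0.181  0.03 ] [0.432 0.029 0.842]
(array([ 0.4678,  0.4982, -0.0086]), np.float64(69.32))
```

```bash
python3 - <<'E'
from h import *
print(delta(.58,-.02,.30,-103.2))
E
```

```text
(array([ 0.5497,  0.4887, -0.0086]), np.float64(82.52))
```

>>> play_rows(
  series=[
    [100,0.02,0.018,0,4],
    [100,0.05,0.045,0,9],
    [100,0.09,0.08,0,15],
    [100,0.125,0.11,0,21],
    [100,0.16,0.145,0,27],
    [100,0.195,0.175,0,33],
    [100,0.23,0.205,0,39],
    [100,0.265,0.235,0,45],
    [100,0.3,0.265,0,50],
    [100,0.33,0.29,0,53],
  ],
)

```text
clock: 1.15
tool_pos: [0.4451, 0.2415, 0.2923]
orientation: [-180.0, 0.0, -73.9]
force: [1.6, 0.5, -0.7]
opening: 0.0879
```

```bash
python3 - <<'E'
from h import *
print(get_obs()['tool_pos'],get_obs()['orientation'],delta(.58,-.02,.30,-103.2))
E
```

```text
[0.44511935 0.24153099 0.29228197] [-1.79992767e+02  8.01778421e-03 -7.38816772e+01] (array([ 0.2887, -0.057 , -0.0077]), np.float64(29.32))
```

>>> play_rows(
  series=[
    [100,0.04,-0.008,-0.001,4],
    [100,0.08,-0.016,-0.002,9],
    [100,0.12,-0.024,-0.003,14],
    [100,0.16,-0.032,-0.004,19],
    [100,0.2,-0.04,-0.005,23],
    [100,0.24,-0.048,-0.006,26],
    [100,0.27,-0.054,-0.007,28.5],
    [100,0.288,-0.057,-0.008,29.5],
    [100,0.288,-0.057,-0.008,29.5],
    [100,0.288,-0.057,-0.008,29.5],
  ],
)

```text
clock: 2.15
tool_pos: [0.5801, -0.017, 0.2997]
orientation: [180.0, -0.0, -103.2]
force: [-0.3, 0.7, -0.2]
opening: 0.0878
```

```bash
python3 - <<'E'
from h import *
import pickle
o=get_obs(); print(o['tool_pos'],o['orientation'],o['joint_pos'].round(1))
s=snapshot('wrist'); save('w1',s); pickle.dump((s,o),open('w1.pkl','wb'))
E
```

```text
[ 0.58014831 -0.01696241  0.29971034] [ 1.79954781e+02 -1.03227116e-02 -1.03222933e+02] [ 17.6  11.4 -10.9  -0.  -67.7 -30.8]
```

View pics/w1.png

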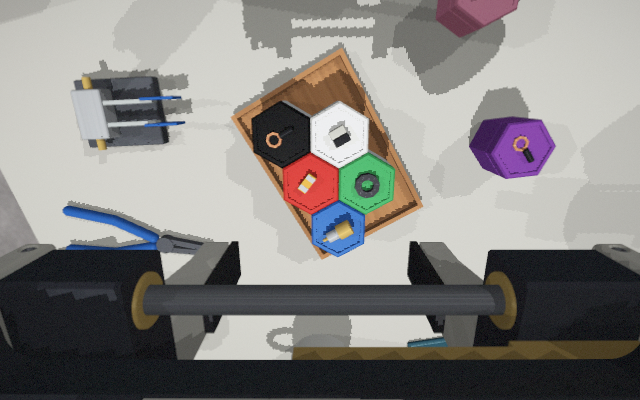

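The wrist view shows the five lids clearly: black (282,133), white (340,132), red (311,183), green (366,183) and blue (338,228).

```bash
cat >> h.py <<'E'
def lids(s,wfc,roi,zl=.065,names=('blue','red','green','black','white'),verbose=True):
    hsv=cv2.cvtColor(s['frame'],cv2.COLOR_RGB2HSV); H,S,V=[hsv[...,i].astype(int) for i in range(3)]
    M=dict(blue=(S>110)&(H>100)&(H<125)&(V>70),red=(S>150)&((H<6)|(H>174)),green=(S>110)&(H>50)&(H<90),
           black=(V<45),white=(S<30)&(V>150))
    r=np.zeros(H.shape,bool); u0,u1,v0,v1=roi; r[v0:v1,u0:u1]=1
    out={}
    Z=zmap_world(s,wfc)[...,2]
    for k in names:
        m=M[k]&r
        if k in('black','white'): m&=(abs(Z-zl)<.012)
        m=cv2.morphologyEx(m.astype(np.uint8),cv2.MORPH_OPEN,np.ones((3,3)))
        cs=comp(m)
        if not cs: print(k,'none'); continue
        c=max(cs,key=lambda q:q[1]); pts=np.argwhere(c[0])[:,::-1].astype(np.float32)
        P=plane(s,pts,zl,wfc)[:,:2]*1000
        h=cv2.convexHull(P.astype(np.float32)); mm=cv2.moments(h)
        cen=np.array([mm['m10'],mm['m01']])/mm['m00']/1000; out[k]=cen
        if verbose: print(k,c[2].round(0),cen.round(4),'area',round(mm['m00']),'(ideal 2716)')
    return out
E
python3 - <<'E'
from h import *
import pickle
s,o=pickle.load(open('w1.pkl','rb')); W=wrist_wfc(s,o)
L=lids(s,W,(225,430,40,262))
print(fit([SL[k] for k in L],[L[k] for k in L]))
print(zmap_world(s,W)[[183,183,150],[300,350,270]])
st=pickle.load(open('top0.pkl','rb')); L=lids(st,np.linalg.inv(st['camera_from_world']),(265,390,140,240)); print(fit([SL[k] for k in L],[L[k] for k in L]))
E
```

```text
blue [337. 228.] [0.5797 0.0369] area 2612 (ideal 2716)
red [310. 183.] [ 0.5963 -0.0168] area 2646 (ideal 2716)
green [366. 183.] [ 0.5414 -0.0039] area 2633 (ideal 2716)
black [281. 132.] [ 0.6118 -0.071 ] area 2532 (ideal 2716)
white [339. 134.] [ 0.5576 -0.0575] area 2657 (ideal 2716)
(array([ 0.57264152, -0.02386379]), np.float64(16.564305163605567), array([0.00052537, 0.00012944, 0.00033945, 0.00047365, 0.00058761]))
[[ 0.60612812 -0.01961238  0.06284652]
 [ 0.55696653 -0.00800226  0.06285135]
 [ 0.62651308 -0.05863701  0.06244514]]
blue [295. 180.] [0.5777 0.039 ] area 2578 (ideal 2716)
red [322. 173.] [ 0.5948 -0.0151] area 2564 (ideal 2716)
green [315. 199.] [ 0.5387 -0.0018] area 2607 (ideal 2716)
black [350. 166.] [ 0.6099 -0.0693] area 2514 (ideal 2716)
white [343. 192.] [ 0.5556 -0.0573] area 1967 (ideal 2716)
(array([ 0.57063117, -0.02231451]), np.float64(16.741770825568825), array([0.00013707, 0.00068306, 0.00056285, 0.00054037, 0.00090726]))
```

```bash
cat >> h.py <<'E'
TO=np.array([.5717,-.0231]); TY=16.65
def slot(k):
    a=np.radians(TY); return TO+np.array([[np.cos(a),-np.sin(a)],[np.sin(a),np.cos(a)]])@np.array(SL[k])
E
python3 - <<'E'
from h import *
for k in SL: print(k,slot(k).round(4))
print(delta(*slot('blue'),.092,TY-120))
E
```

```text
blue [0.579  0.0381]
red [ 0.5952 -0.0161]
black [ 0.6114 -0.0703]
green [ 0.5401 -0.003 ]
white [ 0.5563 -0.0572]
(array([-0.0529,  0.0135,  0.2079]), np.float64(0.18))
```

>>> play_rows(
  series=[
    [85,-0.02,0.005,0.01,0],
    [85,-0.04,0.01,0.03,0],
    [85,-0.053,0.0135,0.06,0.2],
    [85,-0.053,0.0135,0.09,0.2],
    [85,-0.053,0.0135,0.12,0.2],
    [85,-0.053,0.0135,0.14,0.2],
    [85,-0.053,0.0135,0.15,0.2],
    [85,-0.053,0.0135,0.15,0.2],
    [85,-0.053,0.0135,0.15,0.2],
  ],
)

```text
clock: 3.1
tool_pos: [0.5797, 0.0386, 0.1511]
orientation: [-179.9, 0.0, -103.3]
force: [-0.5, 0.5, 1.4]
opening: 0.0744
```

```bash
python3 - <<'E'
from h import *
import pickle
o=get_obs(); print(o['tool_pos'],o['orientation'],delta(*slot('blue'),.092,TY-120))
s=snapshot('wrist'); save('w2',s)
E
```

```text
[0.57972554 0.03855761 0.15113421] [-1.79938033e+02  2.35259543e-02 -1.03314710e+02] (array([0.0006, 0.0007, 0.0591]), np.float64(0.04))
```

View pics/w2.png

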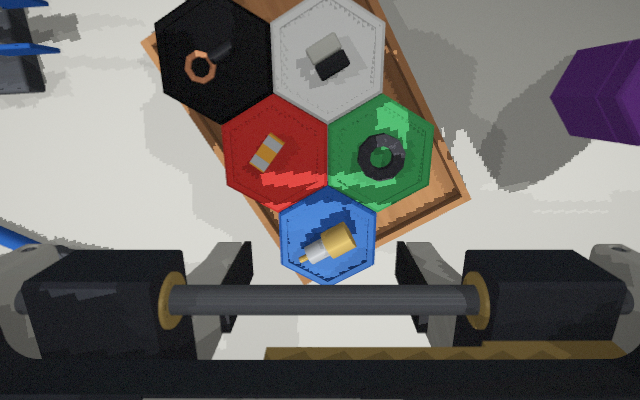

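Blue spans columns 280–376, centred between the fingers (inner edges at 252 and 397) and aligned with the jaws. I'm descending and gripping it.

>>> play_rows(
  series=[
    [85,0,0,0.02,0],
    [85,0,0,0.04,0],
    [85,0.0005,0.0005,0.055,0],
    [85,0.0005,0.0005,0.059,0],
    [85,0.0005,0.0005,0.059,0],
    [0,0.0005,0.0005,0.059,0],
    [0,0.0005,0.0005,0.059,0],
    [0,0.0005,0.0005,0.059,0],
    [0,0.0005,0.0005,0.059,0],
    [0,0.0005,0.0005,0.059,0],
  ],
)

```text
clock: 4.15
tool_pos: [0.5788, 0.0378, 0.092]
orientation: [-180.0, 0.0, -103.4]
force: [-2.3, 1.0, 6.9]
opening: 0.056
```

```bash
python3 - <<'E'
from h import *
o=get_obs(); print(o['tool_pos'],o['orientation'],o['opening'],o['force'])
E
```

```text
[0.57884329 0.03779424 0.09196713] [-1.79963239e+02  2.43912042e-02 -1.03362828e+02] 0.0560068569984073 [-2.30829118  1.0480238   6.86726576]
```

>>> play_rows(
  series=[
    [0,0,0,-0.005,0],
    [0,0,0,-0.015,0],
    [0,0,0,-0.035,0],
    [0,0,0,-0.06,0],
    [0,0,0,-0.08,0],
    [0,0,0,-0.095,0],
    [0,0,0,-0.1,0],
    [0,0,0,-0.1,0],
  ],
)

```text
clock: 4.95
tool_pos: [0.5789, 0.0377, 0.1921]
orientation: [-179.9, 0.1, -103.4]
force: [-1.3, -0.9, -2.0]
opening: 0.0562
```

```bash
python3 - <<'E'
from h import *
import pickle
o=get_obs(); print(o['tool_pos'],o['opening'],o['force'])
s=snapshot('top'); save('t1',s); pickle.dump(s,open('t1.pkl','wb'))
s=snapshot('scene'); save('s1',s)
print(delta(.407,-.332,.192,TY-120))
t=pickle.load(open('top0.pkl','rb')); W=zmap_world(t)
for n,(u0,u1,v0,v1) in dict(mug=(165,225,110,170),radio=(408,460,122,172)).items():
    w=W[v0:v1,u0:u1].reshape(-1,3); w=w[(w[:,2]>.03)&(w[:,2]<.25)]; print(n,w.min(0).round(3),w.max(0).round(3))
E
```

```text
[0.57892132 0.03771366 0.19211787] 0.05617078769699941 [-1.33292012 -0.92153257 -2.03867368]
(array([ 0.3991,  0.081 , -0.0015]), np.float64(-0.04))
mug [0.607 0.21  0.03 ] [0.72  0.289 0.095]
radio [ 0.619 -0.276  0.03 ] [ 0.666 -0.214  0.195]
```

View pics/s1.png

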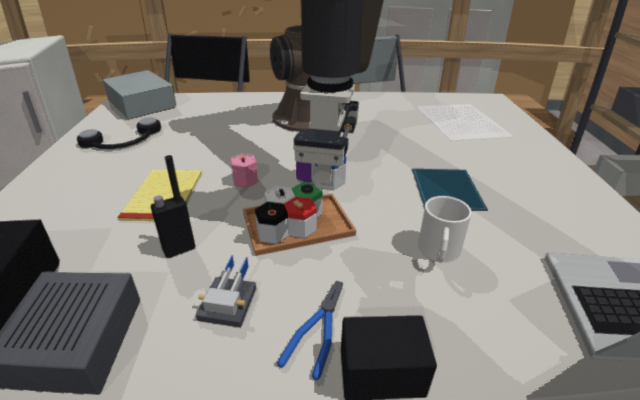

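Blue is held up at (330,175) in the scene view, and the other four have not moved. I'm carrying it to the pad.

>>> play_rows(
  series=[
    [0,0.012,0.0025,0,0],
    [0,0.036,0.0075,0,0],
    [0,0.076,0.0155,0,0],
    [0,0.121,0.0245,0,0],
    [0,0.166,0.0335,0,0],
    [0,0.211,0.043,0,0],
    [0,0.256,0.052,0,0],
    [0,0.3,0.061,0,0],
    [0,0.34,0.069,0,0],
    [0,0.37,0.075,0,0],
  ],
)

```text
clock: 6.05
tool_pos: [0.4178, -0.3069, 0.1904]
orientation: [179.9, 0.0, -103.4]
force: [1.0, 0.8, -1.9]
opening: 0.056
```

>>> play_rows(
  series=[
    [0,0.02,0.004,0,0],
    [0,0.029,0.006,0,0],
    [0,0.029,0.006,0.01,0],
    [0,0.029,0.006,0.03,0],
    [0,0.029,0.006,0.05,0],
    [0,0.029,0.006,0.06,0],
    [0,0.029,0.006,0.06,0],
    [0,0.029,0.006,0.06,0],
  ],
)

```text
clock: 6.85
tool_pos: [0.408, -0.3316, 0.1313]
orientation: [180.0, -0.0, -103.3]
force: [0.1, -0.3, -0.9]
opening: 0.0561
```

```bash
python3 - <<'E'
from h import *
import pickle
o=get_obs(); print(o['tool_pos'],o['orientation'],o['opening'],o['force'])
print(delta(.407,-.332,.095,TY-120))
s=snapshot('wrist'); save('w3',s); pickle.dump((s,o),open('w3.pkl','wb'))
E
```

```text
[ 0.40798439 -0.33156483  0.13130564] [ 1.79984341e+02 -1.29131253e-02 -1.03317275e+02] 0.05607237356501363 [ 0.08241009 -0.25955943 -0.85820867]
(array([0.0007, 0.0009, 0.0363]), np.float64(0.03))
```

View pics/w3.png

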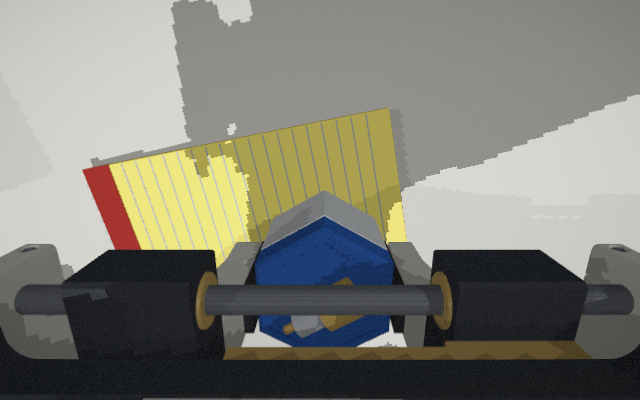

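The wrist view shows blue held over the near end of the pad. The pad's outer corners are at (390,108) and (88,168), which I'll check before lowering.

```bash
python3 - <<'E'
from h import *
import pickle
s,o=pickle.load(open('w3.pkl','rb')); W=wrist_wfc(s,o)
P=plane(s,[(390,108),(84,169)],.008,W); print(P, np.linalg.norm(P[0]-P[1]))
E
```

```text
[[ 0.35314391 -0.39382699  0.008     ]
 [ 0.5547794  -0.40231087  0.008     ]] 0.20181389275922507
```

>>> play_rows(
  series=[
    [0,0,0,0.01,0],
    [0,0,0,0.02,0],
    [0,0,0,0.028,0],
    [0,0,0,0.032,0],
    [0,0,0,0.035,0],
    [0,0,0,0.036,0],
    [0,0,0,0.036,0],
  ],
)

```text
clock: 7.6
tool_pos: [0.4077, -0.3319, 0.0953]
orientation: [-180.0, -0.0, -103.4]
force: [1.3, -0.7, -1.2]
opening: 0.0561
```

Pad pose confirmed: edge 202 mm against 203 nominal. Releasing.

>>> play_rows(
  series=[
    [0,0,0,0.0005,0],
    [85,0,0,0.0005,0],
    [85,0,0,0.0005,0],
    [85,0,0,0.0005,0],
    [85,0,0,0.0005,0],
    [85,0,0,-0.02,0],
    [85,0,0,-0.05,0],
    [85,0,0,-0.09,0],
    [85,0,0,-0.11,0],
    [85,0,0,-0.11,0],
  ],
)

```text
clock: 8.6
tool_pos: [0.4091, -0.3325, 0.2087]
orientation: [-179.6, -0.1, -103.3]
force: [0.2, -0.0, -0.8]
opening: 0.0744
```

```bash
python3 - <<'E'
from h import *
import pickle
o=get_obs(); print(o['tool_pos'],o['orientation'],o['opening'],o['force'])
print(delta(.6114,-.0703,.205,TY-60))
s=snapshot('wrist'); save('w4',s); print(lids(s,wrist_wfc(s,o),(200,450,150,330),.068,('blue',)))
print(zmap_world(s,wrist_wfc(s,o))[225,320])
E
```

```text
[ 0.4091267  -0.3325375   0.20867205] [-1.79641613e+02 -6.87401618e-02 -1.03342762e+02] 0.07442509532543225 [ 0.21444588 -0.04536533 -0.8335263 ]
(array([-0.3018, -0.1363,  0.0037]), np.float64(-59.99))
blue [327. 207.] [ 0.4095 -0.334 ] area 2688 (ideal 2716)
{'blue': array([ 0.40949357, -0.33397599])}
[ 0.41607189 -0.32744342  0.07946785]
```

View pics/w4.png

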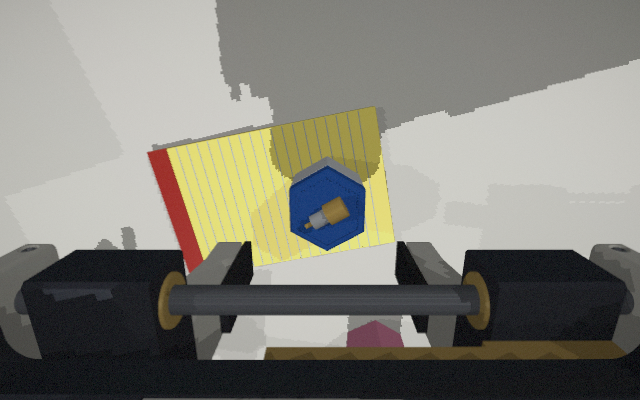

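```bash
python3 - <<'E'
from h import *
print(delta(.46,-.13,.207,TY-60))
E
```

```text
(array([-0.2085, -0.0036, -0.0003]), np.float64(-60.02))
```

>>> play_rows(
  series=[
    [85,-0.03,0,0,-6],
    [85,-0.07,-0.001,0,-14],
    [85,-0.115,-0.002,0,-22],
    [85,-0.16,-0.003,0,-30],
    [85,-0.208,-0.004,0,-38],
    [85,-0.228,-0.034,0,-46],
    [85,-0.252,-0.069,0,-54],
    [85,-0.28,-0.105,0,-60],
    [85,-0.297,-0.13,0,-60],
    [85,-0.302,-0.136,0,-60],
  ],
)

```text
clock: 9.65
tool_pos: [0.6118, -0.0681, 0.2029]
orientation: [179.9, 0.1, -43.3]
force: [-0.4, 0.4, -0.5]
opening: 0.0743
```

>>> play_rows(
  series=[
    [85,0,0,0.02,0],
    [85,0,0,0.04,0],
    [85,0,0,0.05,0],
    [85,0,0,0.05,0],
    [85,0,0,0.05,0],
  ],
)

```text
clock: 10.15
tool_pos: [0.6097, -0.0697, 0.1554]
orientation: [180.0, -0.0, -43.4]
force: [0.1, -1.2, 0.7]
opening: 0.0746
```

```bash
python3 - <<'E'
from h import *
import pickle
o=get_obs(); print(o['tool_pos'],o['orientation'],o['opening'],o['force'])
print(delta(.6114,-.0703,.092,TY-60))
s=snapshot('wrist'); save('w5',s)
E
```

```text
[ 0.6097063  -0.06965875  0.15536203] [ 1.79977361e+02 -3.06366817e-03 -4.33731640e+01] 0.07457745179641535 [ 0.10049813 -1.18702103  0.67235288]
(array([ 0.0017, -0.0007,  0.0634]), np.float64(-0.02))
```

View pics/w5.png

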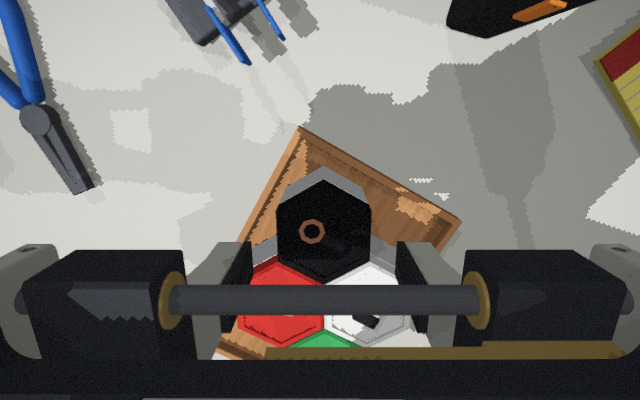

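Black spans columns 277–371, centred between the fingers and aligned. Descending and gripping.

>>> play_rows(
  series=[
    [85,0.001,0,0.02,0],
    [85,0.0015,-0.0005,0.04,0],
    [85,0.0015,-0.0005,0.057,0],
    [85,0.0015,-0.0005,0.0634,0],
    [85,0.0015,-0.0005,0.0634,0],
    [0,0.0015,-0.0005,0.0634,0],
    [0,0.0015,-0.0005,0.0634,0],
    [0,0.0015,-0.0005,0.0634,0],
    [0,0.0015,-0.0005,0.0634,0],
    [0,0.0015,-0.0005,0.0634,0],
  ],
)

```text
clock: 11.2
tool_pos: [0.6116, -0.0701, 0.0928]
orientation: [-179.9, -0.1, -43.4]
force: [-1.5, 0.9, 6.3]
opening: 0.0559
```

```bash
python3 - <<'E'
from h import *
o=get_obs(); print(o['tool_pos'],o['orientation'],o['opening'],o['force'])
E
```

```text
[ 0.61161725 -0.07009222  0.09275037] [-1.79949446e+02 -5.44925841e-02 -4.33570971e+01] 0.05586257216345183 [-1.52718053  0.88255382  6.31356192]
```

>>> play_rows(
  series=[
    [0,0,0,-0.005,0],
    [0,0,0,-0.015,0],
    [0,0,0,-0.035,0],
    [0,0,0,-0.06,0],
    [0,0,0,-0.08,0],
    [0,0,0,-0.095,0],
    [0,0,0,-0.1,0],
    [0,0,0,-0.1,0],
  ],
)

```text
clock: 12.0
tool_pos: [0.6114, -0.07, 0.1928]
orientation: [-179.9, -0.1, -43.4]
force: [0.5, 0.6, -1.6]
opening: 0.056
```

```bash
python3 - <<'E'
from h import *
o=get_obs(); print(o['tool_pos'],o['orientation'],o['opening'],o['force'])
print(delta(.46,-.15,.192,TY-60),delta(.507,-.336,.192,TY-60))
s=snapshot('top'); save('t2',s)
E
```

```text
[ 0.61143407 -0.07002636  0.19276535] [-1.79915440e+02 -5.37354804e-02 -4.33753238e+01] 0.05602514787571286 [ 0.45162161  0.62156288 -1.57315261]
(array([-0.0551,  0.1621,  0.0008]), np.float64(-0.03)) (array([0.1068, 0.2651, 0.0008]), np.float64(-0.03))
```

View pics/t2.png

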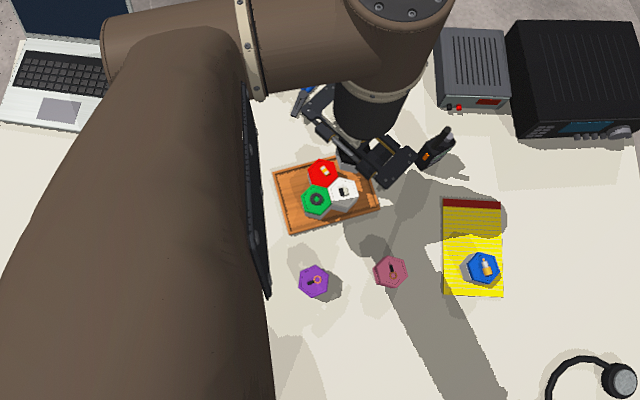

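Black is held; the pad shows blue at (484,268). The jaws come near the radio at (435,148), so I'm routing inboard and turning to yaw 0 on the way.

>>> play_rows(
  series=[
    [0,-0.005,0.015,0,0],
    [0,-0.015,0.045,0,0],
    [0,-0.03,0.085,0,-5],
    [0,-0.043,0.125,0,-12],
    [0,-0.05,0.155,0,-20],
    [0,-0.03,0.18,0,-28],
    [0,0.0,0.2,0,-36],
    [0,0.035,0.225,0,-43.4],
    [0,0.07,0.247,0,-43.4],
    [0,0.095,0.265,0,-43.4],
  ],
)

```text
clock: 13.05
tool_pos: [0.4974, -0.3301, 0.1906]
orientation: [-180.0, 0.1, -0.0]
force: [0.6, 1.0, -1.2]
opening: 0.0558
```

```bash
python3 - <<'E'
from h import *
o=get_obs(); print(o['tool_pos'],o['orientation'],o['opening'],o['joint_pos'].round(1))
print(delta(.500,-.336,.095,0))
E
```

```text
[ 0.49737579 -0.33010529  0.19058955] [-1.79974208e+02  9.90803209e-02 -9.20292614e-03] 0.055811994439368566 [-14.8  18.1 -17.1   0.  -54.9 104.8]
(array([0.0026, 0.0059, 0.0956]), np.float64(-0.01))
```

>>> play_rows(
  series=[
    [0,0.002,0.006,0.01,0],
    [0,0.002,0.007,0.03,0],
    [0,0.002,0.007,0.055,0],
    [0,0.002,0.007,0.075,0],
    [0,0.002,0.007,0.087,0],
    [0,0.002,0.007,0.092,0],
    [0,0.002,0.007,0.095,0],
    [0,0.002,0.007,0.0965,0],
    [0,0.002,0.007,0.0965,0],
    [0,0.002,0.007,0.0965,0],
  ],
)

```text
clock: 14.05
tool_pos: [0.5007, -0.3351, 0.096]
orientation: [180.0, -0.1, 0.0]
force: [0.4, -0.6, -0.6]
opening: 0.0558
```

```bash
python3 - <<'E'
from h import *
o=get_obs(); print(o['tool_pos'],o['orientation'],o['opening'],o['force'])
E
```

```text
[ 0.50067993 -0.33506841  0.09600673] [ 1.79976441e+02 -7.84004801e-02  3.13736256e-02] 0.055846268900650795 [ 0.43555106 -0.62588136 -0.60333655]
```

>>> play_rows(
  series=[
    [0,0,0,0,0],
    [85,0,0,0,0],
    [85,0,0,0,0],
    [85,0,0,0,0],
    [85,0,0,0,0],
    [85,0,0,-0.02,0],
    [85,0,0,-0.05,0],
    [85,0,0,-0.09,0],
    [85,0,0,-0.11,0],
    [85,0,0,-0.11,0],
  ],
)

```text
clock: 15.05
tool_pos: [0.5018, -0.3357, 0.2092]
orientation: [179.9, -0.3, 0.1]
force: [0.1, 0.0, -0.6]
opening: 0.0742
```

```bash
python3 - <<'E'
from h import *
o=get_obs(); print(o['tool_pos'],o['orientation'],o['opening'],o['joint_pos'].round(1))
s=snapshot('wrist'); save('w6',s); W=wrist_wfc(s,o); print(lids(s,W,(150,450,100,330),.068,('blue','black')))
s=snapshot('top'); save('t3',s)
lids(s,None,(440,510,190,300),.068,('blue','black'))
lids(s,None,(265,390,140,240),.065,('red','green','white'))
for y in(TY,TY-180): print(y,delta(*slot('red'),.2,y),delta(.45,-.12,.2,y))
E
```

```text
[ 0.5018379  -0.33568045  0.20915563] [ 1.79858103e+02 -3.41022777e-01  5.75605424e-02] 0.07424860838857548 [-1.520e+01  1.750e+01 -1.530e+01  1.000e-01 -5.680e+01  1.053e+02]
blue [341. 322.] [ 0.4093 -0.3497] area 310 (ideal 2716)
black [323. 211.] [ 0.5037 -0.3352] area 2664 (ideal 2716)
{'blue': array([ 0.40927388, -0.34966721]), 'black': array([ 0.50366208, -0.33516929])}
blue none
black none
red [322. 173.] [ 0.5945 -0.0146] area 2532 (ideal 2716)
green [316. 200.] [ 0.5385 -0.0022] area 2564 (ideal 2716)
white [343. 192.] [ 0.5552 -0.0558] area 2533 (ideal 2716)
16.65 (array([ 0.0951, -0.3188,  0.0055]), np.float64(-16.63)) (array([-0.0501, -0.2149,  0.0055]), np.float64(-16.63))
-163.35 (array([ 0.0951, -0.3188,  0.0055]), np.float64(163.37)) (array([-0.0501, -0.2149,  0.0055]), np.float64(163.37))
```

View pics/t3.png

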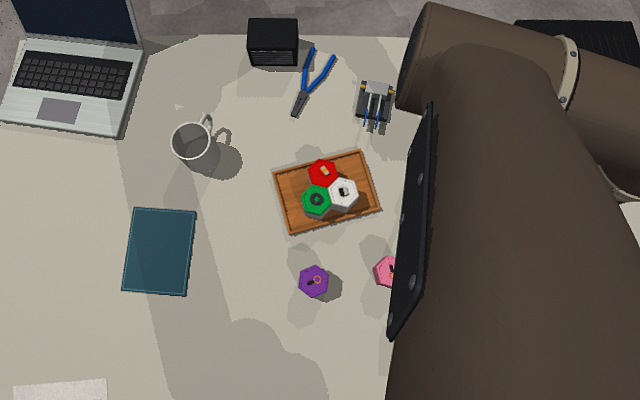

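View pics/w6.png

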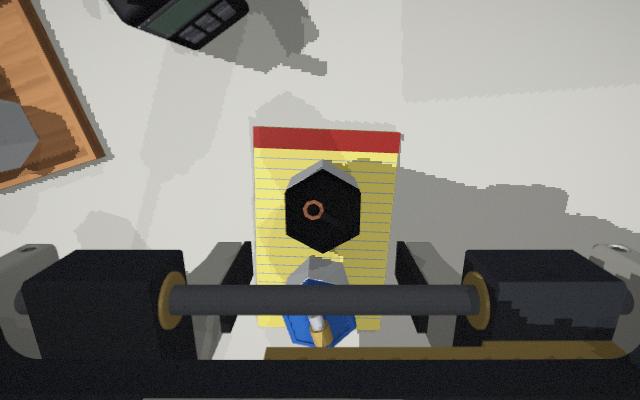

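The wrist view shows black upright at (323,211) with blue behind it, both on the pad. The top view shows red, green and white unmoved. Red is next, at yaw 16.65.

>>> play_rows(
  series=[
    [85,-0.01,-0.03,0,-2],
    [85,-0.02,-0.07,0,-5],
    [85,-0.032,-0.115,0,-8],
    [85,-0.043,-0.16,0,-11],
    [85,-0.045,-0.205,0,-14],
    [85,-0.015,-0.24,0,-16.6],
    [85,0.025,-0.265,0,-16.6],
    [85,0.063,-0.293,0,-16.6],
    [85,0.087,-0.311,0,-16.6],
    [85,0.096,-0.318,0,-16.6],
  ],
)

```text
clock: 16.15
tool_pos: [0.5975, -0.0151, 0.2031]
orientation: [-180.0, 0.1, 16.7]
force: [-0.5, 1.0, -0.5]
opening: 0.0743
```

>>> play_rows(
  series=[
    [85,0,0,0.02,0],
    [85,0,0,0.045,0],
    [85,0,0,0.055,0],
    [85,0,0,0.055,0],
    [85,0,0,0.055,0],
  ],
)

```text
clock: 16.65
tool_pos: [0.5962, -0.0172, 0.1506]
orientation: [180.0, 0.0, 16.6]
force: [1.1, 0.0, -0.9]
opening: 0.0746
```

```bash
python3 - <<'E'
from h import *
o=get_obs(); print(o['tool_pos'],o['orientation'],o['opening'],o['joint_pos'].round(1))
print(delta(*slot('red'),.0923,TY))
s=snapshot('wrist'); save('w7',s)
E
```

```text
[ 0.59618315 -0.01721997  0.150595  ] [1.79981967e+02 1.18328811e-02 1.66244652e+01] 0.07455912902195166 [ 17.1  20.5 -19.7   0.  -49.8  89.5]
(array([-0.0006, -0.0014,  0.0583]), np.float64(-0.03))
```

View pics/w7.png

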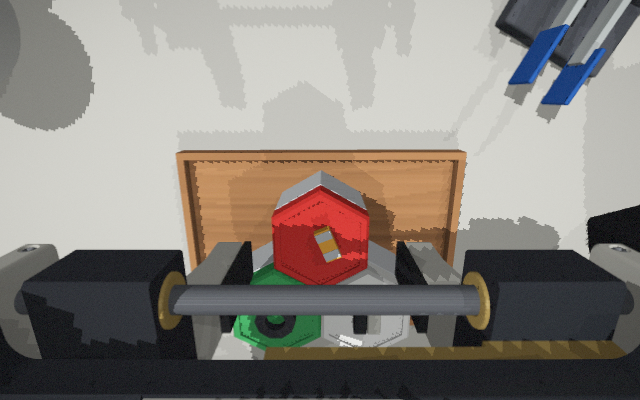

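Red spans columns 273–368, between the fingers with their sides free. Descending and gripping.

>>> play_rows(
  series=[
    [85,-0.0005,-0.0015,0.02,0],
    [85,-0.0005,-0.0015,0.04,0],
    [85,-0.0005,-0.0015,0.054,0],
    [85,-0.0005,-0.0015,0.0583,0],
    [85,-0.0005,-0.0015,0.0583,0],
    [0,-0.0005,-0.0015,0.0583,0],
    [0,-0.0005,-0.0015,0.0583,0],
    [0,-0.0005,-0.0015,0.0583,0],
    [0,-0.0005,-0.0015,0.0583,0],
    [0,-0.0005,-0.0015,0.0583,0],
  ],
)

```text
clock: 17.7
tool_pos: [0.5956, -0.0155, 0.0927]
orientation: [180.0, -0.1, 16.6]
force: [-1.3, -0.0, 5.8]
opening: 0.0559
```

```bash
python3 - <<'E'
from h import *
o=get_obs(); print(o['tool_pos'],o['orientation'],o['opening'],o['force'])
E
```

```text
[ 0.59559351 -0.01553199  0.09269422] [ 1.79991251e+02 -6.44482632e-02  1.66413433e+01] 0.055891737458379456 [-1.34140784 -0.03707908  5.84154927]
```

>>> play_rows(
  series=[
    [0,0,0,-0.005,0],
    [0,0,0,-0.015,0],
    [0,0,0,-0.035,0],
    [0,0,0,-0.06,0],
    [0,0,0,-0.08,0],
    [0,0,0,-0.095,0],
    [0,0,0,-0.1,0],
    [0,0,0,-0.1,0],
  ],
)

```text
clock: 18.5
tool_pos: [0.5953, -0.0156, 0.1928]
orientation: [-180.0, -0.1, 16.6]
force: [-0.3, 0.2, -1.8]
opening: 0.056
```

```bash
python3 - <<'E'
from h import *
o=get_obs(); print(o['tool_pos'],o['orientation'],o['opening'],o['force'])
print(delta(.50,.1,.192,TY),delta(.438,.326,.192,TY))
E
```

```text
[ 0.59527159 -0.01560727  0.19279361] [-1.79993984e+02 -7.70245090e-02  1.66245510e+01] 0.05600310826254639 [-0.32849171  0.1815647  -1.76349607]
(array([-0.0582, -0.138 ,  0.0008]), np.float64(-0.03)) (array([-0.053 , -0.3723,  0.0008]), np.float64(-0.03))
```

>>> play_rows(
  series=[
    [0,-0.008,-0.015,0,0],
    [0,-0.02,-0.045,0,0],
    [0,-0.035,-0.085,0,0],
    [0,-0.052,-0.125,0,0],
    [0,-0.055,-0.17,0,0],
    [0,-0.055,-0.215,0,0],
    [0,-0.054,-0.26,0,0],
    [0,-0.053,-0.305,0,0],
    [0,-0.053,-0.34,0,0],
    [0,-0.053,-0.36,0,0],
  ],
)

```text
clock: 19.5
tool_pos: [0.4395, 0.3163, 0.1909]
orientation: [180.0, 0.1, 16.7]
force: [-0.1, -0.5, -1.5]
opening: 0.0559
```

>>> play_rows(
  series=[
    [0,0,-0.009,0,0],
    [0,0,-0.012,0.01,0],
    [0,0,-0.012,0.03,0],
    [0,0,-0.012,0.05,0],
    [0,0,-0.012,0.06,0],
    [0,0,-0.012,0.06,0],
    [0,0,-0.012,0.06,0],
  ],
)

```text
clock: 20.2
tool_pos: [0.4382, 0.3252, 0.1321]
orientation: [180.0, 0.0, 16.6]
force: [0.3, 0.4, -0.8]
opening: 0.0559
```

```bash
python3 - <<'E'
from h import *
o=get_obs(); print(o['tool_pos'],o['orientation'],o['opening'],o['joint_pos'].round(1))
print(delta(.438,.326,.0917,TY))
s=snapshot('wrist'); save('w8',s)
E
```

```text
[0.43824235 0.32523935 0.13206252] [1.79977979e+02 7.99280304e-03 1.66005992e+01] 0.05588192492466674 [ 57.2  17.7 -27.2   0.  -45.1  49.4]
(array([-0.    , -0.0008,  0.0404]), np.float64(-0.05))
```

View pics/w8.png

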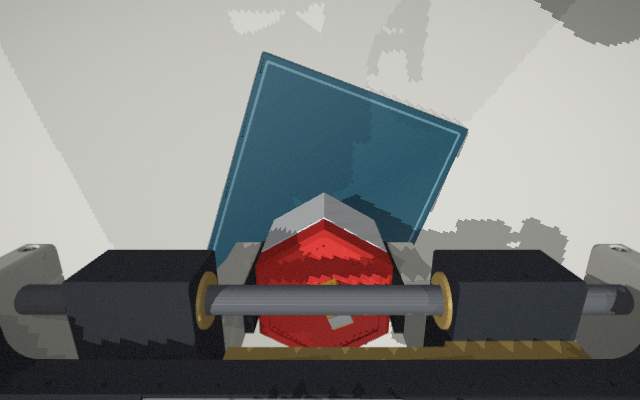

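Red is held over the middle of the mat (far corners at (263,53) and (467,129)). Lowering and releasing.

>>> play_rows(
  series=[
    [0,0,0,0.01,0],
    [0,0,0,0.022,0],
    [0,0,0,0.031,0],
    [0,0,0,0.036,0],
    [0,0,0,0.039,0],
    [0,0,0,0.0402,0],
    [0,0,0,0.0402,0],
    [0,0,0,0.0402,0],
  ],
)

```text
clock: 21.05
tool_pos: [0.4381, 0.3259, 0.092]
orientation: [-180.0, -0.0, 16.6]
force: [-0.5, -0.5, -1.4]
opening: 0.0558
```

>>> play_rows(
  series=[
    [0,0,0,0,0],
    [85,0,0,0,0],
    [85,0,0,0,0],
    [85,0,0,0,0],
    [85,0,0,0,0],
    [85,0,0,-0.02,0],
    [85,0,0,-0.05,0],
    [85,0,0,-0.09,0],
    [85,0,0,-0.11,0],
    [85,0,0,-0.11,0],
  ],
)

```text
clock: 22.05
tool_pos: [0.4391, 0.3269, 0.2054]
orientation: [-179.8, -0.3, 16.7]
force: [0.3, -0.7, -0.7]
opening: 0.0741
```

```bash
python3 - <<'E'
from h import *
import pickle
o=get_obs(); print(o['tool_pos'],o['orientation'],o['opening'])
s=snapshot('wrist'); save('w9',s); W=wrist_wfc(s,o); lids(s,W,(150,450,100,330),.064,('red',))
s=snapshot('top'); save('t4',s); pickle.dump(s,open('t4.pkl','wb'))
lids(s,None,(440,510,190,300),.068,('blue','black'))
lids(s,None,(265,390,140,240),.065,('green','white'))
print(delta(.5,-.0,.2,0),delta(.46,-.15,.2,0),delta(.5007,-.3351,.2,0))
E
```

```text
[0.43907683 0.32694128 0.20536975] [-179.7951761    -0.30435847   16.65727864] 0.07410401492207434
red [325. 212.] [0.4405 0.3259] area 2729 (ideal 2716)
blue [483. 267.] [ 0.4088 -0.3289] area 2665 (ideal 2716)
black [482. 222.] [ 0.4985 -0.3316] area 2758 (ideal 2716)
green [316. 200.] [ 0.5377 -0.0022] area 2597 (ideal 2716)
white [343. 192.] [ 0.5549 -0.0563] area 2334 (ideal 2716)
(array([-0.0336,  0.3298,  0.0021]), np.float64(16.61)) (array([-0.1148,  0.4621,  0.0021]), np.float64(16.61)) (array([-0.1287,  0.6511,  0.0021]), np.float64(16.61))
```

View pics/w9.png

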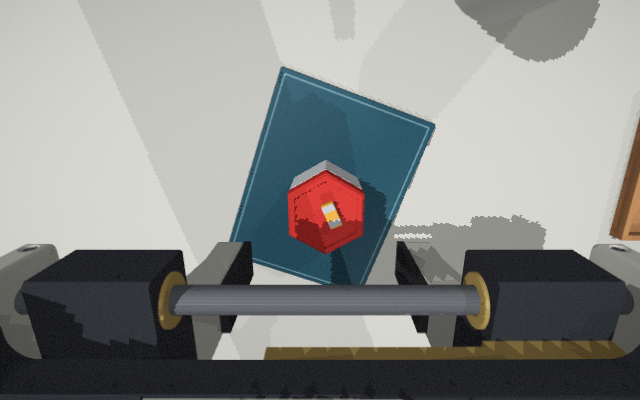

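View pics/t4.png

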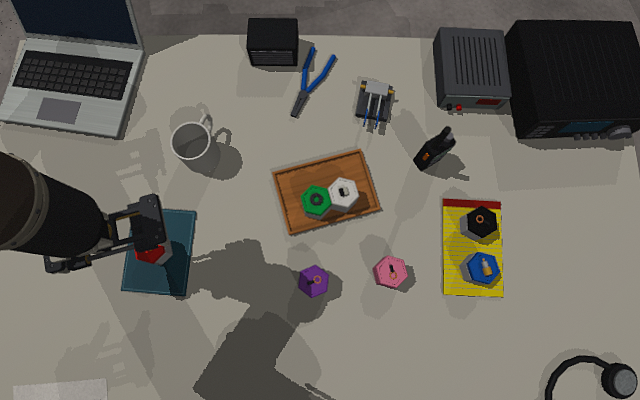

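The wrist view shows red upright on the mat at (325,212). The top view has green at (316,200) and white at (343,192) in place, with black at (480,222) and blue at (484,268) waiting. Now to fetch black.

>>> play_rows(
  series=[
    [85,-0.004,0.02,0,2],
    [85,-0.012,0.06,0,5],
    [85,-0.024,0.105,0,8],
    [85,-0.036,0.15,0,11],
    [85,-0.048,0.195,0,14],
    [85,-0.06,0.24,0,16.6],
    [85,-0.072,0.285,0,16.6],
    [85,-0.083,0.33,0,16.6],
    [85,-0.095,0.375,0,16.6],
    [85,-0.105,0.42,0,16.6],
  ],
)

```text
clock: 23.15
tool_pos: [0.456, -0.1092, 0.2008]
orientation: [180.0, 0.1, -0.0]
force: [0.7, -0.3, 0.2]
opening: 0.0744
```

```bash
python3 - <<'E'
from h import *
o=get_obs(); print(o['tool_pos'],o['orientation'],o['opening'])
print(delta(.5007,-.3351,.2,0))
E
```

```text
[ 0.45597988 -0.10921576  0.20078526] [ 1.79992997e+02  1.07737720e-01 -2.50427793e-02] 0.07437780280283704
(array([0.0448, 0.2259, 0.0008]), np.float64(-0.03))
```

>>> play_rows(
  series=[
    [85,0.008,0.035,0,0],
    [85,0.016,0.08,0,0],
    [85,0.025,0.125,0,0],
    [85,0.034,0.17,0,0],
    [85,0.042,0.205,0,0],
    [85,0.045,0.22,0,0],
    [85,0.045,0.224,0.02,0],
    [85,0.045,0.224,0.045,0],
    [85,0.045,0.224,0.05,0],
    [85,0.045,0.224,0.05,0],
  ],
)

```text
clock: 24.15
tool_pos: [0.5015, -0.3304, 0.1504]
orientation: [-179.9, 0.2, 0.0]
force: [0.3, 0.1, 0.4]
opening: 0.0747
```

```bash
python3 - <<'E'
from h import *
o=get_obs(); print(o['tool_pos'],o['orientation'],o['opening'])
print(delta(.5007,-.3351,.096,0))
s=snapshot('wrist'); save('w10',s)
E
```

```text
[ 0.50152828 -0.33040269  0.15042052] [-1.79945208e+02  1.95673822e-01  1.95043957e-02] 0.07470114700697603
(array([-0.0008,  0.0047,  0.0544]), np.float64(0.02))
```

View pics/w10.png

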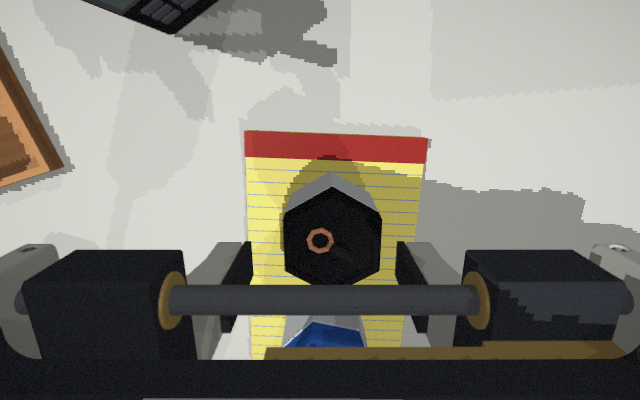

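Black is 9 px right of the jaw centre, which agrees with the 4.7 mm left to go along tool y. Correcting on the way down.

>>> play_rows(
  series=[
    [85,-0.0005,0.003,0.01,0],
    [85,-0.0005,0.0045,0.03,0],
    [85,-0.0005,0.0045,0.048,0],
    [85,-0.0005,0.0045,0.0544,0],
    [85,-0.0005,0.0045,0.0544,0],
    [0,-0.0005,0.0045,0.0544,0],
    [0,-0.0005,0.0045,0.0544,0],
    [0,-0.0005,0.0045,0.0544,0],
    [0,-0.0005,0.0045,0.0544,0],
    [0,-0.0005,0.0045,0.0544,0],
  ],
)

```text
clock: 25.2
tool_pos: [0.5026, -0.3355, 0.0983]
orientation: [180.0, -0.1, 0.0]
force: [-0.6, 1.9, 5.7]
opening: 0.0559
```

```bash
python3 - <<'E'
from h import *
o=get_obs(); print(o['tool_pos'],o['orientation'],o['opening'],o['force'])
E
```

```text
[ 0.50263132 -0.335465    0.09826259] [ 1.79967895e+02 -7.36210057e-02  4.38739364e-02] 0.055919252289451944 [-0.60089958  1.93889692  5.65589597]
```

>>> play_rows(
  series=[
    [0,0,0,-0.005,0],
    [0,0,0,-0.015,0],
    [0,0,0,-0.035,0],
    [0,0,0,-0.06,0],
    [0,0,0,-0.08,0],
    [0,0,0,-0.095,0],
    [0,0,0,-0.1,0],
    [0,0,0,-0.1,0],
  ],
)

```text
clock: 26.0
tool_pos: [0.5023, -0.3354, 0.1983]
orientation: [180.0, -0.1, 0.0]
force: [0.6, 0.4, -0.5]
opening: 0.0563
```

```bash
python3 - <<'E'
from h import *
o=get_obs(); print(o['tool_pos'],o['orientation'],o['opening'],o['force'])
print(delta(.46,-.15,.196,TY-60),delta(.6116,-.0701,.196,-43.36))
E
```

```text
[ 0.50234187 -0.33541558  0.19828681] [ 1.79977657e+02 -9.00556906e-02  2.23249362e-02] 0.0562978973622947 [ 0.64246307  0.38199685 -0.50636625]
(array([-0.0423, -0.1854,  0.0023]), np.float64(43.37)) (array([ 0.1094, -0.2653,  0.0023]), np.float64(43.38))
```

>>> play_rows(
  series=[
    [0,-0.005,-0.015,0,0],
    [0,-0.015,-0.045,0,0],
    [0,-0.025,-0.085,0,0],
    [0,-0.036,-0.13,0,5],
    [0,-0.035,-0.17,0,13],
    [0,-0.01,-0.2,0,21],
    [0,0.025,-0.22,0,29],
    [0,0.06,-0.238,0,37],
    [0,0.088,-0.252,0,43.4],
    [0,0.106,-0.26,0,43.4],
  ],
)

```text
clock: 27.0
tool_pos: [0.6088, -0.0734, 0.1959]
orientation: [179.9, 0.1, -43.5]
force: [0.0, -0.6, -0.9]
opening: 0.0556
```

>>> play_rows(
  series=[
    [0,0.003,0.007,0,0],
    [0,0.003,0.007,0,0],
    [0,0.003,0.007,0.02,0],
    [0,0.003,0.007,0.045,0],
    [0,0.003,0.007,0.06,0],
    [0,0.003,0.007,0.06,0],
    [0,0.003,0.007,0.06,0],
  ],
)

```text
clock: 27.7
tool_pos: [0.6043, -0.0828, 0.1372]
orientation: [179.9, 0.0, -43.4]
force: [1.2, -0.4, -1.3]
opening: 0.0561
```

```bash
python3 - <<'E'
from h import *
o=get_obs(); print(o['tool_pos'],o['orientation'],o['opening'])
print(delta(.6149,-.0719,.0953,TY-60))
s=snapshot('wrist'); save('w11',s)
E
```

```text
[ 0.60433721 -0.08275033  0.13722504] [ 1.79948354e+02  4.93120450e-02 -4.34049961e+01] 0.056142276959246916
(array([ 0.0002, -0.0151,  0.0419]), np.float64(-0.05))
```

View pics/w11.png

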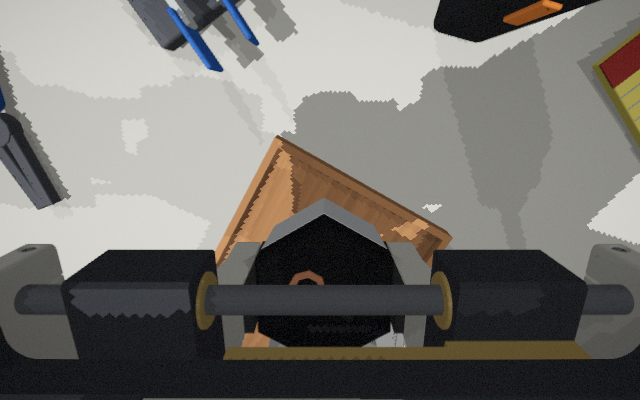

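I got the sign of that shift wrong: the pot came down about 15 mm off along tool y and may have nudged white. Lifting and checking.

>>> play_rows(
  series=[
    [0,0,0,-0.02,0],
    [0,0,0,-0.045,0],
    [0,0,0,-0.065,0],
    [0,0,0,-0.07,0],
    [0,0,0,-0.07,0],
  ],
)

```text
clock: 28.25
tool_pos: [0.6053, -0.0823, 0.2084]
orientation: [-179.9, -0.0, -43.4]
force: [0.3, 0.1, -1.5]
opening: 0.0558
```

```bash
python3 - <<'E'
from h import *
o=get_obs(); print(o['tool_pos'],o['orientation'],o['opening'])
s=snapshot('top'); save('t5',s)
lids(s,None,(265,390,140,240),.065,('green','white'))
s=snapshot('scene'); save('s5',s)
cv2.imwrite('pics/s5c.png',cv2.resize(s['frame'][150:270,200:380,::-1],None,fx=4,fy=4))
E
```

```text
[ 0.60525451 -0.08234348  0.20843334] [-1.79906681e+02 -4.83800951e-02 -4.33839435e+01] 0.0557697537205228
green [315. 201.] [ 0.5355 -0.0016] area 2638 (ideal 2716)
white [342. 193.] [ 0.5512 -0.0555] area 2410 (ideal 2716)
```

View pics/t5.png

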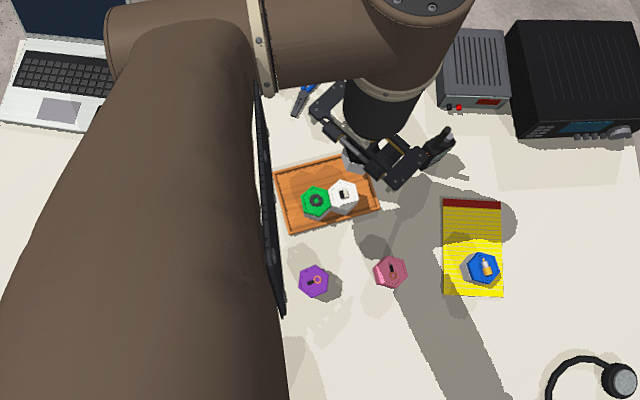

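View pics/s5c.png

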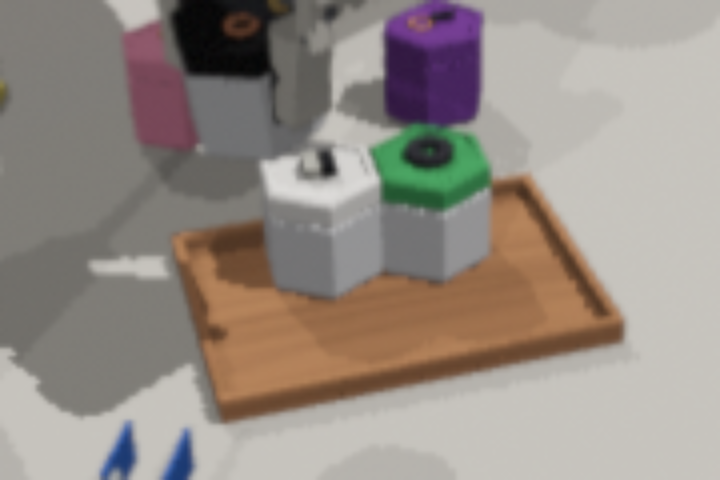

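White shifted about 4 mm and green about 2 mm towards the near side. Both are upright and inside the 14 mm tolerance. I'll place black at its slot, 2 mm closer to white, using freshly computed deltas.

```bash
python3 - <<'E'
from h import *
print(delta(.6111,-.0709,.0953,TY-60))
E
```

```text
(array([-0.0032, -0.0128,  0.1113]), np.float64(-0.04))
```

>>> play_rows(
  series=[
    [0,-0.001,-0.005,0,0],
    [0,-0.003,-0.0125,0,0],
    [0,-0.003,-0.0125,0,0],
    [0,-0.003,-0.0125,0.015,0],
    [0,-0.003,-0.0125,0.03,0],
    [0,-0.003,-0.0125,0.03,0],
    [0,-0.003,-0.0125,0.03,0],
  ],
)

```text
clock: 29.05
tool_pos: [0.6118, -0.0712, 0.1772]
orientation: [179.9, 0.0, -43.4]
force: [-0.0, -0.2, 0.0]
opening: 0.0556
```

```bash
python3 - <<'E'
from h import *
o=get_obs(); print(o['tool_pos'],o['orientation'],o['opening'])
print(delta(.6111,-.0709,.0953,TY-60))
s=snapshot('wrist'); save('w12',s)
E
```

```text
[ 0.61183844 -0.07124418  0.17720332] [ 1.79945617e+02  2.05344789e-02 -4.33538582e+01] 0.05564637284758355
(array([-0.0008,  0.0003,  0.0819]), np.float64(-0.0))
```

View pics/w12.png

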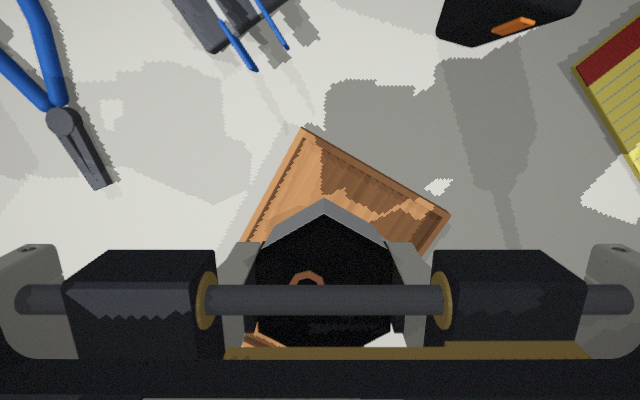

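>>> play_rows(
  series=[
    [0,-0.0005,0,0.02,0],
    [0,-0.0005,0,0.04,0],
    [0,-0.0005,0,0.06,0],
    [0,-0.0005,0,0.07,0],
    [0,-0.0005,0,0.076,0],
    [0,-0.0005,0,0.079,0],
    [0,-0.0005,0,0.081,0],
    [0,-0.0005,0,0.081,0],
  ],
)

```text
clock: 29.9
tool_pos: [0.6118, -0.0709, 0.0969]
orientation: [-180.0, -0.0, -43.4]
force: [0.2, 0.3, -0.6]
opening: 0.0558
```

```bash
python3 - <<'E'
from h import *
o=get_obs(); print(o['tool_pos'],o['orientation'],o['opening'],o['force'])
s=snapshot('scene'); save('s6',s)
cv2.imwrite('pics/s6c.png',cv2.resize(s['frame'][150:270,200:380,::-1],None,fx=4,fy=4))
E
```

```text
[ 0.6117699  -0.0709037   0.09688409] [-1.79962943e+02 -3.13467159e-02 -4.33702540e+01] 0.05581200662523596 [ 0.23314776  0.30597179 -0.62376889]
```

View pics/s6c.png

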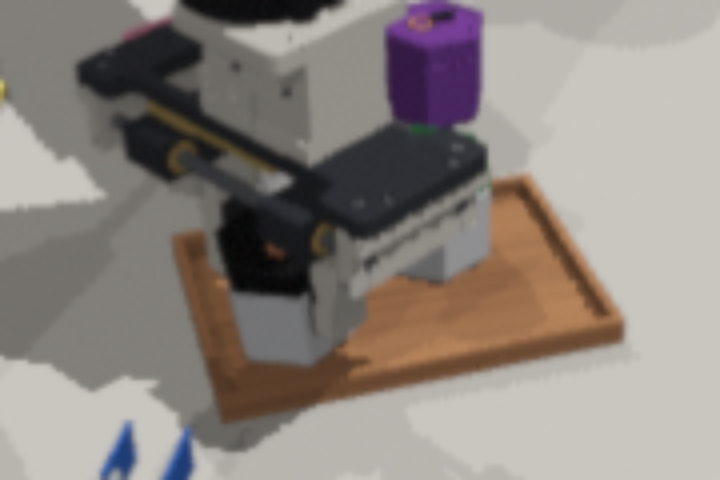

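Black stands at its slot in the scene crop. Lowering the last 1–2 mm and releasing.

>>> play_rows(
  series=[
    [0,0,0,0.001,0],
    [0,0,0,0.0015,0],
    [85,0,0,0.0015,0],
    [85,0,0,0.0015,0],
    [85,0,0,0.0015,0],
    [85,0,0,0.0015,0],
    [85,0,0,-0.02,0],
    [85,0,0,-0.05,0],
    [85,0,0,-0.09,0],
    [85,0,0,-0.11,0],
  ],
)

```text
clock: 30.95
tool_pos: [0.6126, -0.071, 0.2099]
orientation: [-179.8, -0.2, -43.3]
force: [1.1, -0.3, -1.0]
opening: 0.0746
```

```bash
python3 - <<'E'
from h import *
o=get_obs(); print(o['tool_pos'],o['orientation'],o['opening'],o['force'])
s=snapshot('wrist'); save('w13',s); L=lids(s,wrist_wfc(s,o),(150,480,80,350),.065,('black','white','green'))
for k in L: print(k,((L[k]-slot(k))*1000).round(1))
print(delta(.46,-.13,.2,-103.36),delta(.4077,-.3319,.2,-103.36))
E
```

```text
[ 0.61259752 -0.07095735  0.20990039] [-1.79843259e+02 -1.69225970e-01 -4.33381775e+01] 0.07460110132266197 [ 1.09158936 -0.34942384 -1.01312831]
black [326. 215.] [ 0.6109 -0.0683] area 2690 (ideal 2716)
white [363. 263.] [ 0.5609 -0.062 ] area 1689 (ideal 2716)
green [327. 331.] [5.357e-01 4.000e-04] area 1616 (ideal 2716)
black [-0.5  2. ]
white [ 4.6 -4.8]
green [-4.4  3.4]
(array([-0.0713,  0.1484,  0.0126]), np.float64(60.04)) (array([0.0292, 0.3311, 0.0126]), np.float64(60.04))
```

View pics/w13.png

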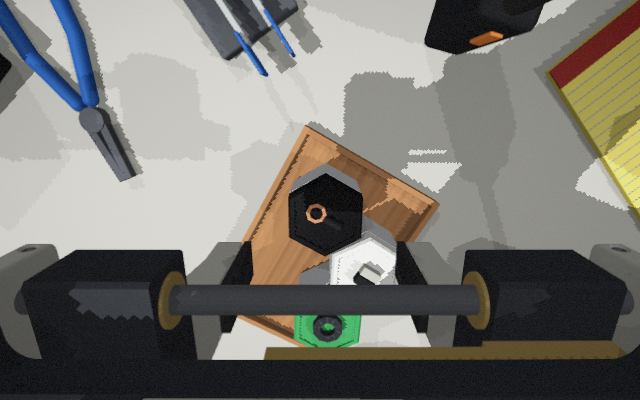

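Black stands in its slot at (326,215), about 2 mm off, with white and green square beside it. Now fetching blue.

>>> play_rows(
  series=[
    [85,-0.015,0.03,0,4],
    [85,-0.035,0.07,0,12],
    [85,-0.055,0.11,0.002,20],
    [85,-0.071,0.148,0.004,28],
    [85,-0.055,0.185,0.006,36],
    [85,-0.033,0.225,0.008,44],
    [85,-0.01,0.265,0.01,52],
    [85,0.01,0.3,0.01,60],
    [85,0.023,0.32,0.01,60],
    [85,0.029,0.331,0.01,60],
  ],
)

```text
clock: 32.0
tool_pos: [0.4045, -0.3333, 0.1961]
orientation: [180.0, -0.0, -103.5]
force: [1.0, -0.1, -0.3]
opening: 0.0747
```

>>> play_rows(
  series=[
    [85,0,0,0,0],
    [85,0,0,0.02,0],
    [85,0,0,0.04,0],
    [85,0,0,0.05,0],
    [85,0,0,0.05,0],
    [85,0,0,0.05,0],
  ],
)

```text
clock: 32.6
tool_pos: [0.4057, -0.3311, 0.1468]
orientation: [-180.0, -0.0, -103.3]
force: [0.2, -0.3, 0.8]
opening: 0.0745
```

```bash
python3 - <<'E'
from h import *
o=get_obs(); print(o['tool_pos'],o['orientation'],o['opening'])
print(delta(.4077,-.3319,.0957,-103.36))
s=snapshot('wrist'); save('w14',s)
E
```

```text
[ 0.40569732 -0.33112087  0.14683704] [-1.79993279e+02 -1.44730794e-02 -1.03306852e+02] 0.07448349302881223
(array([ 0.0003, -0.0021,  0.0511]), np.float64(0.05))
```

View pics/w14.png

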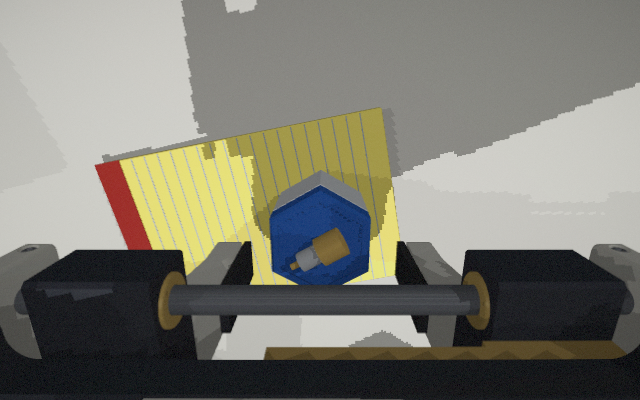

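Blue spans columns 271–370 and is 3 px left of the jaw centre, matching the -2 mm left to go. Descending, gripping and lifting.

>>> play_rows(
  series=[
    [85,0.0005,-0.002,0.015,0],
    [85,0.0005,-0.002,0.035,0],
    [85,0.0005,-0.002,0.047,0],
    [85,0.0005,-0.002,0.051,0],
    [85,0.0005,-0.002,0.051,0],
    [0,0.0005,-0.002,0.051,0],
    [0,0.0005,-0.002,0.051,0],
    [0,0.0005,-0.002,0.051,0],
    [0,0.0005,-0.002,0.051,0],
    [0,0.0005,-0.002,0.051,0],
  ],
)

```text
clock: 33.65
tool_pos: [0.4075, -0.3326, 0.096]
orientation: [-179.9, -0.0, -103.4]
force: [-0.3, 1.4, 5.6]
opening: 0.0556
```

```bash
python3 - <<'E'
from h import *
o=get_obs(); print(o['tool_pos'],o['orientation'],o['opening'],o['force'])
E
```

```text
[ 0.40748104 -0.3325853   0.09600163] [-1.79933904e+02 -1.54163353e-02 -1.03358038e+02] 0.055634681330444746 [-0.29697699  1.41111271  5.63703529]
```

>>> play_rows(
  series=[
    [0,0,0,-0.005,0],
    [0,0,0,-0.015,0],
    [0,0,0,-0.035,0],
    [0,0,0,-0.06,0],
    [0,0,0,-0.085,0],
    [0,0,0,-0.105,0],
    [0,0,0,-0.11,0],
    [0,0,0,-0.11,0],
  ],
)

```text
clock: 34.45
tool_pos: [0.4071, -0.3324, 0.2062]
orientation: [-179.9, 0.0, -103.4]
force: [-0.7, -0.9, -1.2]
opening: 0.0555
```

```bash
python3 - <<'E'
from h import *
o=get_obs(); print(o['tool_pos'],o['orientation'],o['opening'],o['force'])
print(delta(.5788,.0378,.205,-103.36))
s=snapshot('top'); save('t6',s)
L=lids(s,None,(265,390,140,240),.065,('green','white','black'))
for k in L: print(k,((L[k]-slot(k))*1000).round(1))
E
```

```text
[ 0.40713595 -0.33239842  0.20618075] [-1.79900979e+02  2.06871086e-03 -1.03381795e+02] 0.05551254093137391 [-0.7259763  -0.89595763 -1.19952806]
(array([-0.3999, -0.0813,  0.0012]), np.float64(-0.02))
green [315. 201.] [ 0.5355 -0.0016] area 2642 (ideal 2716)
white [343. 195.] [ 0.5497 -0.0564] area 2458 (ideal 2716)
black [348. 168.] [ 0.6059 -0.0655] area 2562 (ideal 2716)
green [-4.6  1.4]
white [-6.7  0.8]
black [-5.5  4.8]
```

View pics/t6.png

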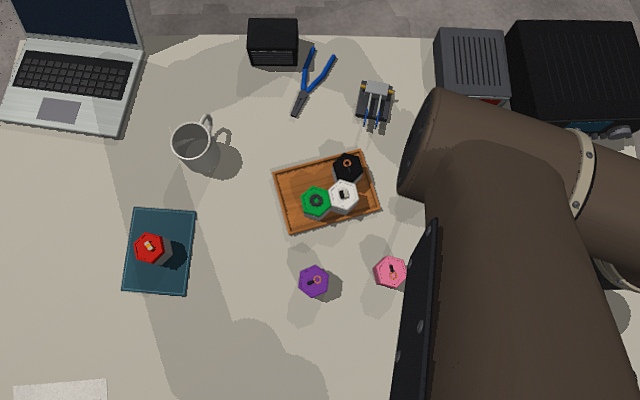

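Everything is within tolerance: compared with the first top view, green is 3 mm off, white 5.5 mm and black 5.5 mm. Black and white are 57 mm apart. I'm carrying blue back.

>>> play_rows(
  series=[
    [0,-0.012,-0.0025,0,0],
    [0,-0.036,-0.0075,0,0],
    [0,-0.076,-0.0155,0,0],
    [0,-0.121,-0.0245,0,0],
    [0,-0.166,-0.034,0,0],
    [0,-0.211,-0.043,0,0],
    [0,-0.256,-0.052,0,0],
    [0,-0.3,-0.061,0,0],
    [0,-0.34,-0.069,0,0],
    [0,-0.37,-0.075,0,0],
  ],
)

```text
clock: 35.5
tool_pos: [0.5658, 0.0132, 0.204]
orientation: [179.9, -0.0, -103.3]
force: [0.2, -1.2, -1.3]
opening: 0.0559
```

>>> play_rows(
  series=[
    [0,-0.018,-0.0035,0,0],
    [0,-0.028,-0.006,0,0],
    [0,-0.029,-0.006,0,0],
    [0,-0.029,-0.006,0.01,0],
    [0,-0.029,-0.006,0.02,0],
    [0,-0.029,-0.006,0.02,0],
    [0,-0.029,-0.006,0.02,0],
  ],
)

```text
clock: 36.2
tool_pos: [0.5777, 0.0362, 0.1849]
orientation: [180.0, -0.0, -103.4]
force: [0.2, 1.0, -0.7]
opening: 0.0559
```

```bash
python3 - <<'E'
from h import *
o=get_obs(); print(o['tool_pos'],o['orientation'],o['opening'])
print(delta(.5786,.0371,.093,-103.36))
s=snapshot('wrist'); save('w15',s)
E
```

```text
[0.57769284 0.03616566 0.18490167] [ 1.79950187e+02 -4.08030689e-02 -1.03427573e+02] 0.05586701915701103
(array([-0.0011, -0.0007,  0.0919]), np.float64(-0.07))
```

View pics/w15.png

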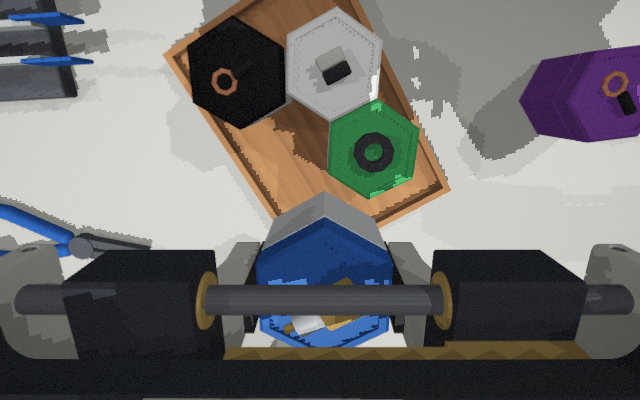

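Black (237,72), white (334,65) and green (373,148) are packed together, and blue is over its slot. Lowering.

>>> play_rows(
  series=[
    [0,-0.001,-0.0005,0.02,0],
    [0,-0.001,-0.0005,0.04,0],
    [0,-0.001,-0.0005,0.06,0],
    [0,-0.001,-0.0005,0.075,0],
    [0,-0.001,-0.0005,0.084,0],
    [0,-0.001,-0.0005,0.088,0],
    [0,-0.001,-0.0005,0.09,0],
    [0,-0.001,-0.0005,0.091,0],
    [0,-0.001,-0.0005,0.091,0],
  ],
)

```text
clock: 37.15
tool_pos: [0.5792, 0.038, 0.0949]
orientation: [-180.0, 0.0, -103.4]
force: [-0.5, -0.9, -0.4]
opening: 0.0558
```

```bash
python3 - <<'E'
from h import *
o=get_obs(); print(o['tool_pos'],o['orientation'],o['opening'],o['force'])
s=snapshot('scene'); save('s7',s)
cv2.imwrite('pics/s7c.png',cv2.resize(s['frame'][150:270,200:380,::-1],None,fx=4,fy=4))
E
```

```text
[0.57916429 0.03802485 0.09492661] [-1.79951517e+02  2.85218153e-02 -1.03362796e+02] 0.05579308606904027 [-0.52736206 -0.94139956 -0.44367243]
```

View pics/s7c.png

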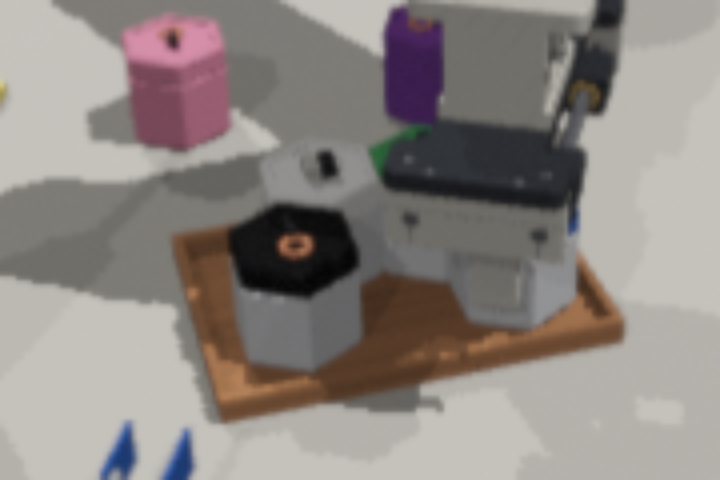

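>>> play_rows(
  series=[
    [0,0,0,0.001,0],
    [0,0,0,0.0017,0],
    [85,0,0,0.0017,0],
    [85,0,0,0.0017,0],
    [85,0,0,0.0017,0],
    [85,0,0,0.0017,0],
    [85,0,0,-0.02,0],
    [85,0,0,-0.05,0],
    [85,0,0,-0.09,0],
    [85,0,0,-0.13,0],
  ],
)

```text
clock: 38.2
tool_pos: [0.5785, 0.0377, 0.2255]
orientation: [180.0, -0.0, -103.4]
force: [0.9, 0.9, 0.2]
opening: 0.0746
```

>>> play_rows(
  series=[
    [85,0.015,0.005,-0.02,0],
    [85,0.03,0.01,-0.05,0],
    [85,0.035,0.015,-0.08,0],
    [85,0.04,0.015,-0.1,0],
    [85,0.04,0.015,-0.1,0],
    [85,0.04,0.015,-0.1,0],
  ],
)

```text
clock: 38.8
tool_pos: [0.5549, 0.0024, 0.3246]
orientation: [-180.0, 0.0, -103.4]
force: [-0.2, 0.3, -0.5]
opening: 0.0743
```

```bash
python3 - <<'E'
from h import *
import pickle
o=get_obs(); print(o['tool_pos'],o['orientation'],o['opening'],o['force'])
s=snapshot('wrist'); save('w16',s); pickle.dump((s,o),open('w16.pkl','wb'))
L=lids(s,wrist_wfc(s,o),(200,460,40,262),.065,('blue','green','white','black'))
s0,o0=pickle.load(open('w1.pkl','rb')); L0=lids(s0,wrist_wfc(s0,o0),(225,430,40,262),verbose=False)
for k in L: print(k,((L[k]-L0[k])*1000).round(1),round(np.linalg.norm(L[k]-L0[k])*1000,1),{j:round(np.linalg.norm(L[k]-L[j])*1000,1) for j in L if j!=k})
E
```

```text
[0.55485728 0.00243154 0.32456904] [-1.79963652e+02  4.67763789e-02 -1.03392168e+02] 0.07433441210945928 [-0.19775361  0.2959403  -0.46332143]
blue [310. 208.] [0.5807 0.0364] area 2740 (ideal 2716)
green [339. 165.] [ 0.5386 -0.0031] area 2632 (ideal 2716)
white [315. 117.] [ 0.5517 -0.0575] area 2643 (ideal 2716)
black [260. 121.] [ 0.6081 -0.0669] area 2616 (ideal 2716)
blue [ 1.  -0.5] 1.1 {'green': np.float64(57.7), 'white': np.float64(98.3), 'black': np.float64(107.0)}
green [-2.8  0.8] 2.9 {'blue': np.float64(57.7), 'white': np.float64(56.0), 'black': np.float64(94.4)}
white [-5.8 -0. ] 5.8 {'blue': np.float64(98.3), 'green': np.float64(56.0), 'black': np.float64(57.2)}
black [-3.7  4.1] 5.5 {'blue': np.float64(107.0), 'green': np.float64(94.4), 'white': np.float64(57.2)}
```

View pics/w16.png

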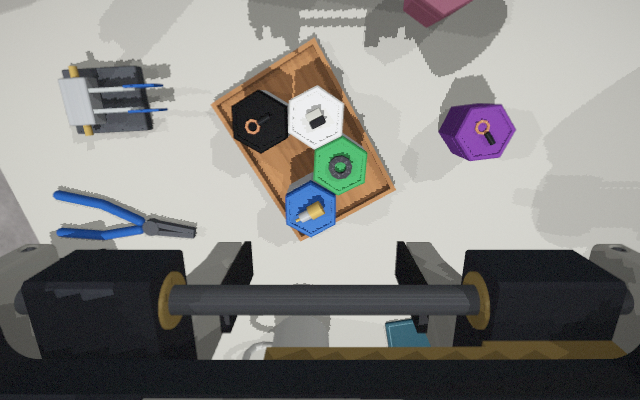

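All four stand packed within 6 mm of their starting places. Next I'm checking their yaw against the tray (limit 10.3°), plus the red pot, radio and mug.

```bash
python3 - <<'E'
from h import *
import pickle
def yaws(s,o,roi):
    W=wrist_wfc(s,o); hsv=cv2.cvtColor(s['frame'],cv2.COLOR_RGB2HSV); H,S,V=[hsv[...,i].astype(int) for i in range(3)]
    M=dict(blue=(S>110)&(H>100)&(H<125)&(V>70),green=(S>110)&(H>50)&(H<90),black=(V<45),white=(S<30)&(V>150))
    Z=zmap_world(s,W)[...,2]; r=np.zeros(H.shape,bool); u0,u1,v0,v1=roi; r[v0:v1,u0:u1]=1
    for k,m in M.items():
        m=m&r
        if k in('black','white'): m&=abs(Z-.065)<.012
        m=cv2.morphologyEx(m.astype(np.uint8),cv2.MORPH_OPEN,np.ones((3,3)))
        c=max(comp(m),key=lambda q:q[1]); P=plane(s,np.argwhere(c[0])[:,::-1].astype(float),.065,W)[:,:2]*1000
        h=cv2.convexHull(P.astype(np.float32)).reshape(-1,2); e=np.roll(h,-1,0)-h; z=e[:,0]+1j*e[:,1]
        # edges of hexagon at tray yaw + 0,60..: edge normals 30+60k -> edge directions 0 mod 60 +... 
        a=np.angle((abs(z)**2*np.exp(6j*np.angle(z))).sum())/6
        d=(np.degrees(a)-TY+30)%60-30
        print(k,'yaw rel tray mod60',round(d,1))
for f,roi in(('w1.pkl',(225,430,40,262)),('w16.pkl',(200,460,40,262))):
    print(f); yaws(*pickle.load(open(f,'rb')),roi)
t=snapshot('top'); save('t7',t); lids(t,None,(110,210,195,305),.064,('red',))
W=zmap_world(t)
for n,(u0,u1,v0,v1) in dict(mug=(165,225,110,170),radio=(408,460,122,172)).items():
    w=W[v0:v1,u0:u1].reshape(-1,3); w=w[(w[:,2]>.03)&(w[:,2]<.25)]; print(n,w.min(0).round(3),w.max(0).round(3))
E
```

```text
w1.pkl
blue yaw rel tray mod60 -0.1
green yaw rel tray mod60 -0.3
black yaw rel tray mod60 -1.5
white yaw rel tray mod60 0.4
w16.pkl
blue yaw rel tray mod60 -0.7
green yaw rel tray mod60 -3.6
black yaw rel tray mod60 -0.2
white yaw rel tray mod60 -3.4
red [149. 248.] [0.4367 0.3235] area 2781 (ideal 2716)
mug [0.608 0.209 0.03 ] [0.72  0.29  0.095]
radio [ 0.62  -0.277  0.03 ] [ 0.665 -0.213  0.196]
```

View pics/t7.png

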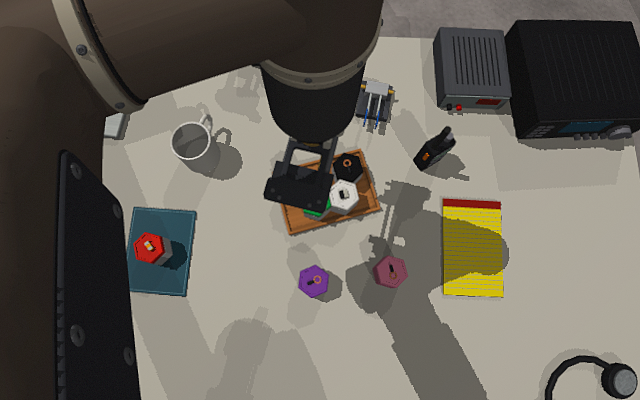

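All checks are inside the limits: the largest yaw error is 3.6°, red is on the mat at (149,248), the radio and mug haven't moved, and the gripper is clear. Handing in.

```bash
python3 -c "
from plant import close_job
print(close_job())"
```

```text
the job is handed in; nothing more can be done
None
```

The red pot is standing on the work mat, and blue and black are back in their places in the tray. I parked those two on the note pad, moved red to the mat, put black and then blue back, and handed in at about 39 s of the 126 s allowed.

- **Slip on the way:** I got a sign wrong when returning black, so it came down about 15 mm off and nudged its neighbours before I lifted it and placed it properly. White moved about 6 mm and green about 3 mm; I left them there because both are within the 14 mm limit.
- **Tray pots:** blue is about 1 mm from where it started, green 3 mm, black 5.5 mm and white 6 mm. Neighbouring pots are 56–58 mm apart (limit 64 mm). They are turned at most 3.6° from the tray (limit 10.3°), and all stood upright in the last views.
- **Red pot:** it stands upright on the mat within about 4 mm of its centre, and its place in the tray is empty.
- **Radio and mug:** no measurable change from the start, and the gripper was clear of everything at hand-in.
- **Where checks disagreed:** the wrist and top cameras differ by about 2.5 mm in absolute position. I split the difference for grasping and compared like with like for the final checks. I could not read the judged conditions directly, so the two in-order steps rest on what the pictures showed.

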